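# Level the rims of hung cups in a treadle press

### The arm

A 6-joint arm with a two-finger parallel gripper is mounted at the origin on a cart in front of the work surface, level with it; the furniture and walls round the work are solid. World frame = base frame: x ahead of the robot, y to its left, z up, the work surface at z = 0. Lengths are in m, angles in rad, forces in N, time in s.
With the tool pointing down it reaches from about 0.3 to 0.825 m from the base axis. Payload 5.4 kg.
Tool frame: the origin (TCP) lies midway between the tips of the shut fingers; the grasp point (between the pads) lies 19 mm behind it; z points along the fingers, y is the line along which they close (so a half turn about z gives the same grasp; the last joint's range is limited). The gripper opens to 92 mm and grips with 3 to 60 N. Pads are 20 mm wide; open, the fingers measure 128 mm over their backs; the gripper's body (75 mm by 189 mm) begins 69 mm behind the grasp point.
Start: joints at [-1.528, 0.158, 1.597, -0, 1.386, -0.21], TCP at [0.144, -0.557, 0.215] pointing down, gripper open.
Joint ranges: [-2.91, 2.91], [-0.94, 2.29], [0.18, 2.7], [-1.29, 4.43], [0.17, 2.64], [-3, 3]. Speed limits (rad/s): [2.57, 2.57, 3.14, 3.14, 3.14, 3.14].

### API

Orientations are given as a rotation vector (axis times angle).
In Python, from cell import bot gives the robot as it stands. The module is installed in compiled form; this text tells all that it offers.
- The arm moves only by the tool carry_out, never from a script. Its argument "moves" is a list of rows, each a list of 7 numbers: the shift along the tool's x, y, z in cm, then the turn, a rotation vector about the tool's x, y, z in rad, then the closure, from -1 (fully open) to 1 (shut), so that 0 is half open. A call has 1 to 10 rows; each row shifts and turns the commanded pose from where the row before left it, along the tool's axes as they then stand; what a row does not reach is not made up. A row lasts 1/8 s, in which the tool goes at most 62.5 mm and 10.7 degrees, less where a joint would pass 70% of its speed; a pose out of reach is approached as far as the arm can. A call is refused whole if a number of a shift passes 6.25 or a number of a turn 0.188, either way. A call with a gripper value outside its range is refused whole. The fingers move at their own pace and stop on an object; "newtons" is the grip in N (left out, the last holds). Time passes only in rows, so rows that do not move let the fingers close. It gives the time, the measured TCP pose, the force, the opening and the grip force at its end, in the units of the state.
- bot.get_state(): the state, without advancing time (a new reading comes with each control period).
- bot.camera(name): name is "scene" or "top" or "wrist"; returns (picture, depth): 480x640x3 uint8, red, green, blue; 480x640 float32, m along the optical axis (not along the pixel's ray), 0 where there is no reading.
- bot.camera_info(name): a dict with "vfov" (degrees; the focal length in pixels is half the picture's height over the tangent of half this angle, whatever the lens; pixels are square), "cx", "cy" (the principal point, pixels), "R" (3x3) and "t" (3): a world point X has camera coordinates R X + t. Camera axes: x right, y down, z forward; pixel columns grow to the right and rows downward; lengths in m; the calibration is good to about 2 mm. A picture is of the moment at which its call begins: read the wrist's pose just before it. camera_info takes no time and is no camera call; for the wrist camera it gives the pose at the moment of the call.
- bot.hand_in(): hands the job in; it is judged then, once.
The state is a dict: "t": time; "joint_pos": joint angles; "joint_velocities": joint speeds; "effort": joint torques, N m; "tool_pos": TCP position; "ee_rot": TCP orientation; "contact_force": force on the tool from outside, world axes, zero at the start; "moment": the same for the moment, N m; "gripper_width": finger opening in m; "finger_force": force on a finger pad.
Only numpy, scipy, OpenCV 4.12 (cv2) and the standard library are available. Lean on these libraries where they do the work, as an engineer would, in place of code of your own. Each camera call takes 0.05 s, during which the arm holds its last target. There are 200 camera calls.

### The job

Level the rims of the copper cups: take every cup off the hanging rail and stand them all upright on the treadle press's steel bed, in the middle of where its platen closes, then press the pedal fully down to its stop, hold it there for about two seconds and let it come right up again. Lift only the top tray off the nested stack (the others stay nested), set it on the cork mat, and finish with all the levelled cups standing upright in that tray. Leave the red-capped bottle alone.

Things in the scene. Friction and masses are not known exactly. Their poses are not given: they have to be found in the camera images.
- cup_1: Copper cup, 60 mm high, 110 g, thick bottom (centre of mass 13 mm up): top 25 mm a straight band 46 mm across (grip there), tapering to a 38 mm foot. Origin: centre of the foot's underside, z up. At +x, level with the rim, a tongue 16 mm wide, 3 mm thick reaches 38 mm from the axis; its lip, 16 mm deep, hooks over the rail; lifted 25 mm it is clear. Two or three of the three cups are present.
- cup_2: Like cup_1.
- cup_3: Like cup_1.
- tray_1: Top tray of the nested stack, thin steel, tapered: 238 mm long (x), 70 mm wide (y), 30 mm high, 160 g. Origin: centre of its underside. Floor 2.5 mm thick, inside 205 x 49 mm. Along each long side a rim strip, its top 10 mm, outside 70 mm apart: grip across y at mid-length. In the nest its rim stands 18 mm above the next tray's.
- tray_2: Second tray of the nest, like tray_1, 18 mm lower; must stay nested.
- tray_3: Bottom tray of the nest, like tray_1, standing on the bench; 36 mm below tray_1 at the start.
- cork_mat: Cork mat fixed on the bench, 260 mm (x) by 90 mm (y), 5 mm thick; origin at the centre of its underside.
- rail: Fixed hanging stand. Origin: on the bench under the bar. Bar 6 mm thick along y, 270 mm long, axis 106 mm up, between posts 118 mm high at y = +-140 mm. Cups hang on its -x side with their tongues to +x, axes 30 mm in front of the bar, feet 52 mm up, about 85 mm apart.
- press_bed (a point): On the steel bed's flat top face, 30 mm above the bench, under the middle of the shut platen. The bed reaches x = -80 to 100, y = +-135 mm from here; x points from the pedal to the platen's hinge, z up. It takes three cups side by side along y, 75 mm apart, tongues to +x or -x, within 20 mm of x = 0 and 90 mm of y = 0. Behind it hinge posts, 110 mm high, at x = 75, y = +-132 mm.
- treadle_pad (a point): Centre of the upper face of the pedal's rubber tread, 48 by 70 mm, in front of the bed (176 mm on the -x side of press_bed when down, 168 mm when up). Moves with the pedal: about 66 mm above the bench when up, 32 mm when down.
- treadle (a joint): Pedal angle: 0 rad = fully up (at rest, platen open), 0.40 rad = down at its stop (platen shut). The pedal hinges about an axis parallel to the bed's y, 88 mm from the tread's centre, on the bed's side; a return spring lifts it when let go, in about 1 s. Pressing straight down on the tread takes about 5 to 10 N.
- flux_bottle: Square bottle with a red screw cap, 55 x 55 x 104 mm, loose bystander; origin at the centre of its underside.
- platen (a joint): The aluminium platen, a flap hinged 75 mm behind press_bed and 96 mm above the bench. 0 rad = open, leaning back, its top 210 mm above the bench; 1.9 rad = level, 61.5 mm above the bed, over x = -45 to +50 mm, just clear of the cups' rims. Driven by the pedal only.
Mind the look-alikes: they are no part of the job. Leave any yellow look-alike of the cup_1 alone.

How it is judged:
On the way:
1. all cups that are present stand upright on the press bed while the pedal is held down at its stop for 1 s (x of cup_1 in the frame of press_bed between -0.025 and 0.025 m and y of cup_1 in the frame of press_bed between -0.092 and 0.092 m and z of cup_1 in the frame of press_bed between -0.006 and 0.01 m and angle between each of cup_1, cup_2, cup_3's own z axis and vertical below 0.12 rad and x of cup_2 in the frame of press_bed between -0.025 and 0.025 m and y of cup_2 in the frame of press_bed between -0.092 and 0.092 m and z of cup_2 in the frame of press_bed between -0.006 and 0.01 m and x of cup_3 in the frame of press_bed between -0.025 and 0.025 m and y of cup_3 in the frame of press_bed between -0.092 and 0.092 m and z of cup_3 in the frame of press_bed between -0.006 and 0.01 m and value of joint treadle above 0.37 rad), for 1 s.
At the end, for the whole second after the job is handed in: every present cup stands upright (within 0.15 rad) on the floor of tray_1; tray_1 lies flat on the cork mat, centre within 45 mm along and 35 mm across of the mat's; tray_2 still nested in tray_3, which has moved under 50 mm; pedal fully up (under 0.05 rad); all at rest (x of cup_1 in the frame of tray_1 between -0.1 and 0.1 m and y of cup_1 in the frame of tray_1 between -0.02 and 0.02 m and z of cup_1 in the frame of tray_1 between -0.004 and 0.012 m and angle between each of cup_1, cup_2, cup_3's own z axis and vertical below 0.15 rad and linear speed of each of cup_1, cup_2, cup_3, tray_1 below 0.02 m/s and x of cup_2 in the frame of tray_1 between -0.1 and 0.1 m and y of cup_2 in the frame of tray_1 between -0.02 and 0.02 m and z of cup_2 in the frame of tray_1 between -0.004 and 0.012 m and x of cup_3 in the frame of tray_1 between -0.1 and 0.1 m and y of cup_3 in the frame of tray_1 between -0.02 and 0.02 m and z of cup_3 in the frame of tray_1 between -0.004 and 0.012 m and x of tray_1 in the frame of cork_mat between -0.045 and 0.045 m and y of tray_1 in the frame of cork_mat between -0.035 and 0.035 m and z of tray_1 in the frame of cork_mat between 0 and 0.012 m and angle between tray_1's own z axis and vertical below 0.06 rad and z of tray_2 in the frame of tray_3 between 0.012 and 0.024 m and horizontal distance between tray_2 and tray_3 below 0.012 m and distance of tray_3 from where it was at the start of the episode below 0.05 m and value of joint treadle below 0.05 rad); the robot touches nothing.
It fails at once if the second tray is dragged up out of the nest with the top one (z of tray_2 in the frame of tray_3 above 0.032 m).
It fails at once if the red-capped bottle is shifted more than 40 mm (distance of flux_bottle from where it was at the start of the episode above 0.04 m).
Of cup_1, cup_2, cup_3 only 2 to 3 are there at a start; the rules pass over those that are not, and their reading is None.
At some moment in a run one of cup_1, cup_2, cup_3 may be knocked a few centimetres aside while the robot is not near it.
It also fails if it takes over 210 s, if anything falls off the work surface, if the arm or the gripper's body presses on something with over 40 N, if the wrist force passes 120 N, or if a joint passes its speed limit or range.

## Working session

There is one attempt and no reset: what is moved stays moved. The work goes in short steps, Python scripts to look and compute and a tool call to move; the robot and the scene stay as the last step left them, time stands still between calls to the robot, and variables do not carry over. Pictures are saved under pics/ and viewed, at most 14 in all, crops included, and the job is handed in when it is done.

Besides the shell and the picture viewer there is one more tool, called after "Request:" as name([rows], argument=value, ...), one row to a line, values as JSON. carry_out: Moves the arm, as the interface text tells. Its arguments: {"type":"object","properties":{"moves":{"type":"array"},"newtons":{"type":"number"}},"required":["moves"]}

```bash
mkdir -p pics; cat > h.py <<'E'
import numpy as np, cv2
from cell import bot
from scipy.spatial.transform import Rotation as Ro
def snap(name, fn=None):
    ci=bot.camera_info(name); im,d=bot.camera(name)
    if fn: cv2.imwrite('pics/'+fn, im[:,:,::-1])
    f=240/np.tan(np.radians(ci['vfov'])/2)
    v,u=np.mgrid[0:480,0:640]
    P=np.stack([(u-ci['cx'])/f*d,(v-ci['cy'])/f*d,d],-1)
    W=(P-np.array(ci['t']))@np.array(ci['R'])
    W[d==0]=np.nan
    return im,d,W,ci
def st():
    s=bot.get_state(); 
    print('t',round(s['t'],2),'p',np.round(s['tool_pos'],4),'r',np.round(s['ee_rot'],3),'w',round(s['gripper_width'],4),'f',np.round(s['contact_force'],1),'ff',s['finger_force'],'j',np.round(s['joint_pos'],2))
    return s
E
python3 - <<'E'
from h import *
st()
for n in ('scene','top'):
    im,d,W,ci=snap(n,n+'0.png'); print(n,ci['vfov'],np.round(-np.array(ci['R']).T@ci['t'],3), np.round(np.array(ci['R'])[2],2)); np.savez('pics/'+n+'0.npz',im=im,W=W)
E
```

```text
t 0.0 p [ 0.1437 -0.5561  0.2136] r [-3.115 -0.396 -0.   ] w 0.0915 f [-0.9  0.1  0.2] ff 0.0 j [-1.53  0.16  1.6  -0.    1.39 -0.21]
scene 45.56895258384659 [-0.471  0.898  0.806] [ 0.7  -0.49 -0.52]
top 48.84701343945789 [0.287 0.213 1.2  ] [ 0.18  0.01 -0.98]
```

View pics/scene0.png

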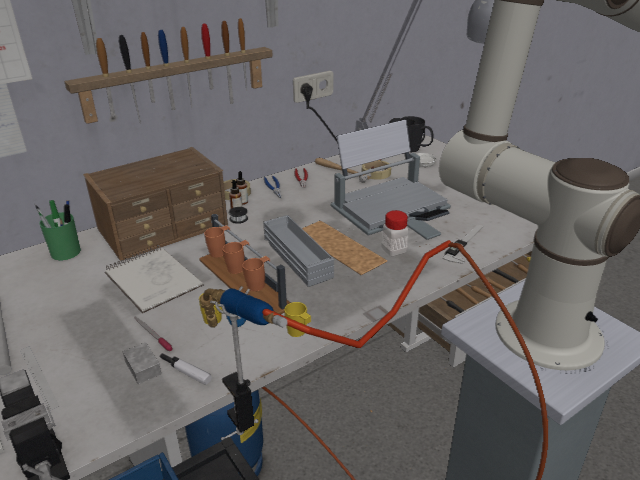

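View pics/top0.png

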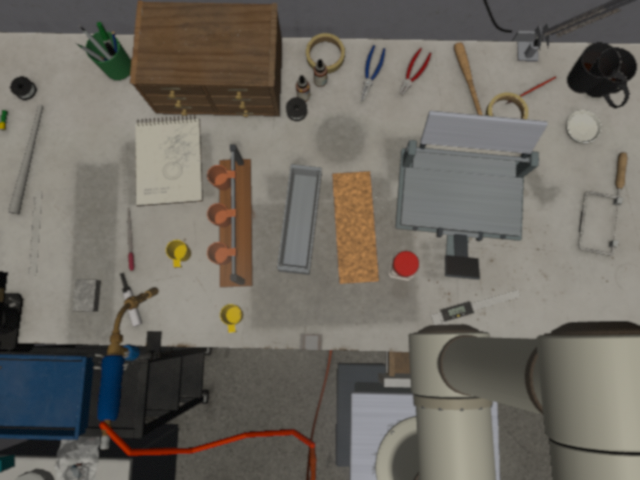

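The top view shows three copper cups on the rail at (220,176), (220,214) and (221,252). Yellow look-alikes are at (178,252) and (232,315), to be left alone. The tray stack is at (300,220), the mat at (356,228), the bottle at (405,264), the bed at (462,195) and the pedal at (462,265).

```bash
cat > m.py <<'E'
from h import *
z=np.load('pics/top0.npz'); im=z['im'].astype(int); W=z['W']
def box(n,m):
    p=W[m][:,:2].astype(np.float32); r=cv2.minAreaRect(p*1000); 
    print(n,len(p),'c',np.round(np.array(r[0])/1000,4),'size',np.round(r[1],0),'ang',round(r[2],1),'z',np.round(np.nanpercentile(W[m][:,2],[5,50,95]),3))
hsv=cv2.cvtColor(z['im'],cv2.COLOR_RGB2HSV)
def roi(x0,x1,y0,y1):
    m=np.zeros((480,640),bool); m[y0:y1,x0:x1]=1; return m&np.isfinite(W[...,2])
def comp(m):
    n,l,s,c=cv2.connectedComponentsWithStats(m.astype(np.uint8)); return l==1+np.argmax(s[1:,4])
Z=W[...,2]
for n,(a,b) in {'c_a':(160,193),'c_b':(198,230),'c_c':(238,268)}.items():
    m=roi(205,240,a,b)&(Z>.095)&(hsv[...,1]>80); box(n,m); 
    m2=m&(np.mgrid[0:480,0:640][1]<231); box(n+'rim',m2)
box('bar',roi(226,246,150,282)&(Z>.098)&(hsv[...,1]<80))
box('post1',roi(226,246,140,165)&(Z>.112)); box('post2',roi(226,246,265,290)&(Z>.112))
box('tray',comp(roi(270,328,155,285)&(Z>.055)))
box('mat',comp(roi(325,390,160,300)&(hsv[...,1]>90)&(Z<.015)))
box('bottle',comp(roi(385,425,245,285)&(Z>.08)))
box('bed',comp(roi(392,530,150,245)&(abs(Z-.03)<.006)))
box('pad',comp(roi(440,485,245,285)&(Z>.045)))
for p in [(462,265),(462,240),(410,155),(528,165),(430,115),(540,125),(178,252),(232,315),(137,300),(150,345)]: print(p,np.round(W[p[1],p[0]],3))
E
python3 m.py
```

```text
c_a 197 c [0.6033 0.4512] size [60. 45.] ang 82.6 z [0.098 0.109 0.114]
c_arim 157 c [0.6064 0.4573] size [46. 48.] ang 42.1 z [0.098 0.108 0.114]
c_b 189 c [0.5182 0.4476] size [59. 46.] ang 67.3 z [0.097 0.109 0.113]
c_brim 148 c [0.5219 0.4517] size [47. 46.] ang 47.5 z [0.097 0.109 0.113]
c_c 168 c [0.435  0.4415] size [59. 44.] ang 69.0 z [0.097 0.109 0.114]
c_crim 119 c [0.4365 0.4466] size [48. 43.] ang 59.6 z [0.097 0.108 0.114]
bar 353 c [0.5207 0.4201] size [285.  14.] ang 3.7 z [0.104 0.108 0.118]
post1 46 c [0.6519 0.4283] size [42. 13.] ang 3.3 z [0.113 0.118 0.121]
post2 48 c [0.3922 0.4114] size [25. 13.] ang 0.4 z [0.114 0.117 0.12 ]
tray 898 c [0.5261 0.2838] size [ 70. 239.] ang 84.9 z [0.057 0.064 0.069]
mat 4254 c [0.5201 0.1579] size [259.  90.] ang 4.8 z [0.    0.004 0.008]
bottle 565 c [0.424  0.0556] size [53. 54.] ang 1.0 z [0.096 0.102 0.106]
bed 8742 c [ 0.5832 -0.0805] size [276. 208.] ang 85.9 z [0.026 0.029 0.033]
pad 872 c [ 0.4374 -0.0716] size [75. 76.] ang 85.7 z [0.048 0.065 0.075]
(462, 265) [ 0.427 -0.071  0.067]
(462, 240) [ 0.487 -0.08   0.036]
(410, 155) [0.66  0.045 0.103]
(528, 165) [ 0.645 -0.212  0.096]
(430, 115) [0.709 0.021 0.207]
(540, 125) [ 0.693 -0.197  0.206]
(178, 252) [0.45 0.56 0.01]
(232, 315) [0.311 0.429 0.009]
(137, 300) [0.333 0.591 0.155]
(150, 345) [0.241 0.607 0.009]
```

```bash
python3 -c "
import cv2
a=cv2.imread('pics/top0.png')[130:330,160:540]; cv2.imwrite('pics/c1.png',cv2.resize(a,(798,420),interpolation=cv2.INTER_CUBIC))"
```

```text
(no output)
```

View pics/c1.png

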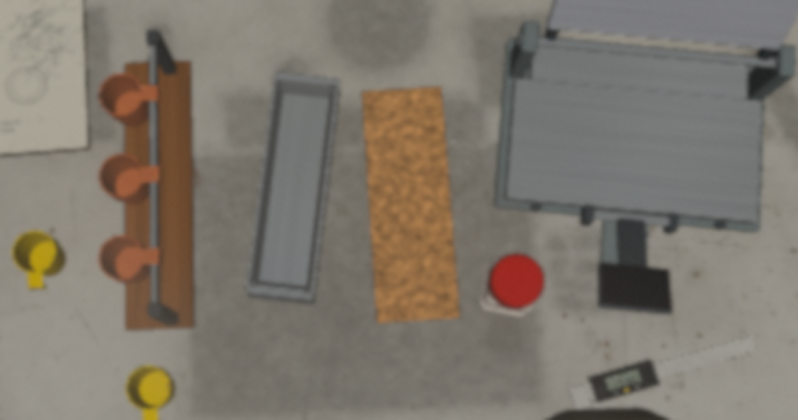

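The close crop confirms the choice: copper cups hang at crop (125,97), (125,178) and (125,258), and the yellow ones are off the rail. I'll refine the press frame next.

```bash
cat > m2.py <<'E'
from m import *
print('---')
# bed edges
m=(abs(Z-.03)<.007)
for c in (408,420,432,490,500,512):
    r=[v for v in range(160,250) if m[v,c]]; print('col',c,'front',np.round(W[r[-1],c],3),r[-1])
for r in (190,205,220):
    c=[u for u in range(392,530) if m[r,u]]; print('row',r,np.round(W[r,c[0]],3),np.round(W[r,c[-1]],3))
box('postL',roi(400,420,135,170)&(Z>.095)&(Z<.113)); box('postR',roi(515,540,145,180)&(Z>.09)&(Z<.113))
pm=roi(440,485,253,285)&(Z>.045)&(im.sum(2)<200); box('pad',comp(pm))
E
python3 m2.py | sed '1,/---/d'
```

```text
col 408 front [0.523 0.039 0.027] 224
col 420 front [0.519 0.012 0.028] 226
col 432 front [ 0.517 -0.015  0.028] 227
col 490 front [ 0.506 -0.146  0.027] 233
col 500 front [ 0.507 -0.169  0.024] 233
col 512 front [ 0.503 -0.196  0.025] 235
row 190 [0.601 0.05  0.03 ] [ 0.606 -0.216  0.032]
row 205 [0.566 0.052 0.028] [ 0.572 -0.215  0.03 ]
row 220 [0.532 0.057 0.027] [ 0.538 -0.215  0.026]
postL 167 c [0.6759 0.0387] size [35. 29.] ang 3.7 z [0.097 0.107 0.112]
postR 247 c [ 0.6602 -0.2088] size [49. 35.] ang 68.1 z [0.093 0.105 0.112]
pad 695 c [ 0.4294 -0.071 ] size [70. 55.] ang 87.0 z [0.054 0.066 0.075]
```

Request:
carry_out([
  [3.9, -4.2, -0.3, 0, 0, 0, 0],
  [3.9, -4.2, -0.3, 0, 0, 0, 0],
  [3.9, -4.2, -0.3, 0, 0, 0, 0],
  [3.9, -4.2, -0.3, 0, 0, 0, 0],
  [3.9, -4.2, -0.3, 0, 0, 0, 0],
  [3.9, -4.2, -0.3, 0, 0, 0, 0],
  [3.9, -4.2, -0.3, 0, 0, 0, 0],
  [3.9, -4.2, -0.3, 0, 0, 0, 0],
  [3.9, -4.2, -0.3, 0, 0, 0, 0],
  [3.9, -4.2, -0.3, 0, 0, 0, 0],
], newtons=15)

```text
t: 1.35
tool_pos: [0.4168, -0.0506, 0.2446]
ee_rot: [3.116, 0.396, 0.0]
contact_force: [-0.3, -0.8, -0.3]
gripper_width: 0.0462
finger_force: 0.0
```

Request:
carry_out([
  [0, 0, 0, 0, 0, -0.173, -0.3],
  [0, 0, 0, 0, 0, -0.173, -0.3],
  [0, 0, 0, 0, 0, -0.173, -0.3],
  [0, 0, 0, 0, 0, -0.173, -0.3],
  [0, 0, 0, 0, 0, -0.173, -0.3],
  [0, 0, 0, 0, 0, -0.173, -0.3],
  [0, 0, 0, 0, 0, -0.173, -0.3],
  [0, 0, 0, 0, 0, -0.173, -0.3],
  [0, 0, 0, 0, 0, 0, -0.3],
])

```text
t: 2.48
tool_pos: [0.4161, -0.0524, 0.2442]
ee_rot: [-2.149, -2.291, 0.0]
contact_force: [0.6, -1.3, -0.3]
gripper_width: 0.0601
finger_force: 0.0
```

```bash
cat > plan.py <<'E'
# usage: plan.py x y z psi_deg : shift (cm) in present tool frame, turn about tool z
import sys
from h import *
s=st(); R=Ro.from_rotvec(s['ee_rot']).as_matrix()
psi=np.arctan2(R[1,0],R[0,0]); print('psi',round(np.degrees(psi),1),'tilt',np.round(R[2],3))
a=list(map(float,sys.argv[1:]))
if len(a)==4:
    d=np.array(a[:3])-s['tool_pos']; t=np.radians(a[3]); dt=(t-psi+np.pi)%(2*np.pi)-np.pi
    print('shift now-frame cm',np.round(R.T@d*100,2),'turn z',round(-dt,3))
    Q=np.array([[np.cos(t),np.sin(t),0],[np.sin(t),-np.cos(t),0],[0,0,-1]])
    print('shift after-turn frame cm',np.round(Q.T@d*100,2))
E
python3 plan.py .436 .4447 .19 93.7
```

```text
t 2.48 p [ 0.4161 -0.0524  0.2442] r [-2.149 -2.291  0.   ] w 0.0601 f [ 0.6 -1.3 -0.3] ff 0.0 j [-0.42 -0.29  1.96 -0.    1.47 -0.48]
psi 93.7 tilt [ 0.    -0.001 -1.   ]
shift now-frame cm [49.48  5.18  5.44] turn z -0.0
shift after-turn frame cm [49.48  5.2   5.42]
```

Request:
carry_out([
  [5.5, 0.58, 0.6, 0, 0, 0, -0.4],
  [5.5, 0.58, 0.6, 0, 0, 0, -0.4],
  [5.5, 0.58, 0.6, 0, 0, 0, -0.4],
  [5.5, 0.58, 0.6, 0, 0, 0, -0.4],
  [5.5, 0.58, 0.6, 0, 0, 0, -0.4],
  [5.5, 0.58, 0.6, 0, 0, 0, -0.4],
  [5.5, 0.58, 0.6, 0, 0, 0, -0.4],
  [5.5, 0.58, 0.6, 0, 0, 0, -0.4],
  [5.5, 0.58, 0.6, 0, 0, 0, -0.4],
  [0, 0, 0, 0, 0, 0, -0.4],
])

```text
t: 3.72
tool_pos: [0.4344, 0.4473, 0.1884]
ee_rot: [-2.146, -2.293, 0.004]
contact_force: [-0.5, -0.3, 0.0]
gripper_width: 0.0647
finger_force: 0.0
```

```bash
cat > rim.py <<'E'
# fit rims of copper cups in wrist camera: usage rim.py zlo zhi [file]
import sys
from h import *
st(); im,d,W,ci=snap('wrist',sys.argv[3] if len(sys.argv)>3 else None)
hsv=cv2.cvtColor(im,cv2.COLOR_RGB2HSV); zlo,zhi=float(sys.argv[1]),float(sys.argv[2])
m=(W[...,2]>zlo)&(W[...,2]<zhi)&(hsv[...,0]<13)&(hsv[...,1]>90)
n,l,s,c=cv2.connectedComponentsWithStats(m.astype(np.uint8))
for i in range(1,n):
    if s[i,4]<150: continue
    p=W[l==i]; (x,y),r=cv2.minEnclosingCircle((p[:,:2]*1000).astype(np.float32))
    b=cv2.minAreaRect((p[:,:2]*1000).astype(np.float32)); k=np.array(b[0])/1000
    # rim circle: robust fit of radius 23 mm to outer points
    from scipy.optimize import least_squares
    h=cv2.convexHull((p[:,:2]*1000).astype(np.float32))[:,0]
    f=least_squares(lambda q:np.hypot(*(h-q).T)-23,np.median(p[:,:2],0)*1000,loss='soft_l1',f_scale=1.)
    far=h[np.argmax(np.hypot(*(h-f.x).T))]-f.x
    print('px',np.round(c[i]),'n',s[i,4],'rimfit',np.round(f.x/1000,4),'cost',round(f.cost,1),'tongue deg',round(float(np.degrees(np.arctan2(far[1],far[0]))),1),'reach',round(float(np.hypot(*far))),'z',np.round(np.percentile(p[:,2],[50,95]),3))
E
python3 rim.py .09 .125 w1.png
```

```text
t 3.73 p [0.4344 0.4473 0.1884] r [-2.146 -2.293  0.004] w 0.0647 f [-0.5 -0.3  0. ] ff 0.0 j [0.61 0.3  1.48 0.   1.36 0.54]
px [329. 271.] n 2221 rimfit [0.4378 0.4481] cost 54.3 tongue deg -75.9 reach 37 z [0.11  0.113]
px [459. 267.] n 2876 rimfit [0.5209 0.453 ] cost 68.2 tongue deg -98.4 reach 38 z [0.108 0.113]
px [587. 265.] n 3996 rimfit [0.6051 0.458 ] cost 99.8 tongue deg -96.4 reach 38 z [0.105 0.112]
```

View pics/w1.png

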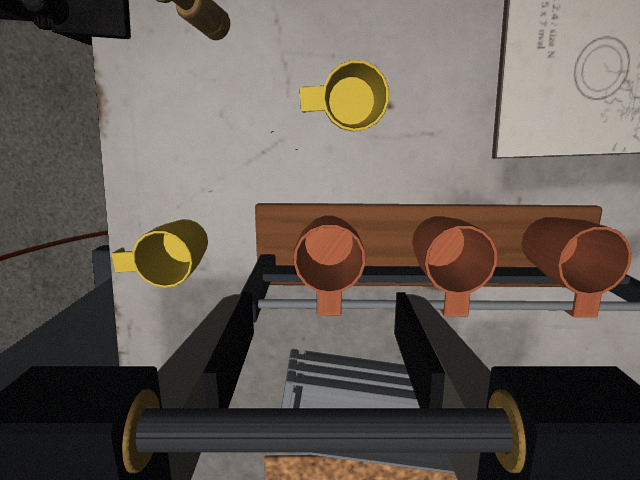

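The wrist view shows the three copper cups at (329,258), (459,258) and (592,258). Yellow cups are at (357,95) and (165,255), and the lead copper cup sits between the fingers. Next I descend and grip.

Request:
carry_out([
  [0, 0.26, 2.5, 0, 0, 0, -0.4],
  [0, 0, 3, 0, 0, 0, -0.4],
  [0, 0, 3, 0, 0, 0, -0.4],
  [0, 0, 2.2, 0, 0, 0, -0.4],
  [0, 0, 0, 0, 0, 0, 0.3],
  [0, 0, 0, 0, 0, 0, 0.4],
  [0, 0, 0, 0, 0, 0, 0.4],
  [0, 0, 0, 0, 0, 0, 0.4],
], newtons=15)

```text
t: 4.78
tool_pos: [0.4392, 0.445, 0.085]
ee_rot: [2.146, 2.293, 0.003]
contact_force: [-0.8, -2.3, 3.6]
gripper_width: 0.0454
finger_force: 15.0
```

Request:
carry_out([
  [0, 0, -2, 0, 0, 0, 0.4],
  [0, 0, -2, 0, 0, 0, 0.4],
  [0, 0, -3, 0, 0, 0, 0.4],
  [0, 0, -4, 0, 0, 0, 0.4],
  [0, 0, -3, 0, 0, 0, 0.4],
  [0, 0, 0, 0, 0, 0, 0.4],
])

```text
t: 5.52
tool_pos: [0.4401, 0.4464, 0.2284]
ee_rot: [2.146, 2.292, 0.013]
contact_force: [0.3, -0.4, -0.9]
gripper_width: 0.0455
finger_force: 15.0
```

```bash
python3 plan.py .588 -.162 .2 -4.3
```

```text
t 5.53 p [0.4401 0.4464 0.2284] r [2.146 2.292 0.013] w 0.0455 f [ 0.3 -0.4 -0.9] ff 14.99979704618454 j [0.6  0.28 1.43 0.   1.42 0.53]
psi 93.8 tilt [ 0.004  0.007 -1.   ]
shift now-frame cm [-61.69  10.71   2.65] turn z 1.712
shift after-turn frame cm [19.31 59.56  2.84]
```

Request:
carry_out([
  [0, 0, 0, 0, 0, 0.171, 0.4],
  [0, 0, 0, 0, 0, 0.171, 0.4],
  [0, 0, 0, 0, 0, 0.171, 0.4],
  [0, 0, 0, 0, 0, 0.171, 0.4],
  [0, 0, 0, 0, 0, 0.171, 0.4],
  [0, 0, 0, 0, 0, 0.171, 0.4],
  [0, 0, 0, 0, 0, 0.171, 0.4],
  [0, 0, 0, 0, 0, 0.171, 0.4],
  [0, 0, 0, 0, 0, 0.171, 0.4],
  [0, 0, 0, 0, 0, 0.171, 0.4],
])

```text
t: 6.78
tool_pos: [0.4376, 0.4445, 0.2219]
ee_rot: [3.138, -0.124, -0.003]
contact_force: [0.6, 0.5, -1.2]
gripper_width: 0.046
finger_force: 15.0
```

Request:
carry_out([
  [1.9, 5.7, 0, 0, 0, 0, 0.4],
  [1.9, 5.7, 0, 0, 0, 0, 0.4],
  [1.9, 5.7, 0, 0, 0, 0, 0.4],
  [1.9, 5.7, 0, 0, 0, 0, 0.4],
  [1.9, 5.7, 0, 0, 0, 0, 0.4],
  [1.9, 5.7, 0, 0, 0, 0, 0.4],
  [1.9, 5.7, 0, 0, 0, 0, 0.4],
  [1.9, 5.7, 0, 0, 0, 0, 0.4],
  [1.9, 5.7, 0, 0, 0, 0, 0.4],
  [1.9, 5.7, 0, 0, 0, 0, 0.4],
])

```text
t: 8.02
tool_pos: [0.5857, -0.1389, 0.2222]
ee_rot: [-3.138, 0.115, 0.003]
contact_force: [1.0, 0.2, -1.2]
gripper_width: 0.0454
finger_force: 15.0
```

```bash
python3 plan.py .588 -.162 .07 -4.3;python3 - <<'E'
from h import *
snap('wrist','w2.png')
E
```

```text
t 8.03 p [ 0.5857 -0.1389  0.2222] r [-3.138e+00  1.150e-01  3.000e-03] w 0.0454 f [ 1.   0.2 -1.2] ff 15.000683963298798 j [-0.43  0.22  1.51  0.    1.41  1.21]
psi -4.2 tilt [-0.002 -0.001 -1.   ]
shift now-frame cm [ 0.43  2.3  15.22] turn z 0.002
shift after-turn frame cm [ 0.4   2.28 15.22]
```

View pics/w2.png

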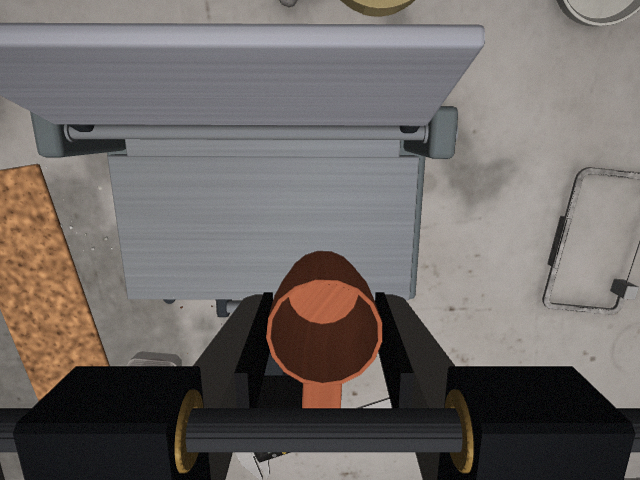

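The wrist view shows the cup held upright at (325,330), with the bed's front corners at about (128,298) and (410,298). I'll check the bed frame from here.

```bash
python3 - <<'E'
from h import *
im,d,W,ci=snap('wrist'); Z=W[...,2]
m=abs(Z-.03)<.006
for c in (150,180,210):
    r=[v for v in range(160,320) if m[v,c]]; print(c,r[-1],np.round(W[r[-1],c],3))
for r in (190,220,240):
    c=[u for u in range(100,440) if m[r,u]]; print(r,np.round(W[r,c[0]],3),np.round(W[r,c[-1]],3))
for p in [(48,118),(443,118),(48,150),(443,150)]: print(p,np.round(W[p[1],p[0]],3))
E
```

```text
150 301 [0.523 0.024 0.03 ]
180 301 [ 0.52  -0.004  0.03 ]
210 319 [ 0.498 -0.029  0.029]
190 [0.63  0.046 0.03 ] [ 0.609 -0.221  0.03 ]
220 [0.603 0.049 0.029] [ 0.582 -0.219  0.029]
240 [0.584 0.051 0.028] [ 0.563 -0.217  0.03 ]
(48, 118) [0.685 0.007 0.14 ]
(443, 118) [ 0.667 -0.231  0.11 ]
(48, 150) [0.667 0.032 0.109]
(443, 150) [ 0.638 -0.262 -0.001]
```

Request:
carry_out([
  [0.4, 2.4, 0, 0, 0, 0, 0.4],
  [0, 0, 5, 0, 0, 0, 0.4],
  [0, 0, 5, 0, 0, 0, 0.4],
  [0, 0, 3.5, 0, 0, 0, 0.4],
  [0, 0, 1, 0, 0, 0, 0.4],
  [0, 0, 0, 0, 0, 0, 0.4],
  [0, 0, 0, 0, 0, 0, 0.4],
])

```text
t: 9.0
tool_pos: [0.5899, -0.1622, 0.0808]
ee_rot: [3.138, -0.114, 0.005]
contact_force: [0.1, -0.3, -0.3]
gripper_width: 0.0454
finger_force: 15.0
```

Request:
carry_out([
  [0, 0, 0.6, 0, 0, 0, 0.4],
  [0, 0, 0.2, 0, 0, 0, 0.4],
  [0, 0, 0, 0, 0, 0, 0.4],
])

```text
t: 9.38
tool_pos: [0.5883, -0.1615, 0.0704]
ee_rot: [-3.139, 0.115, 0.001]
contact_force: [0.4, -0.3, -1.2]
gripper_width: 0.0456
finger_force: 15.0
```

Request:
carry_out([
  [0, 0, 0.4, 0, 0, 0, 0.4],
  [0, 0, 0.2, 0, 0, 0, 0.4],
  [0, 0, 0, 0, 0, 0, 0.4],
  [0, 0, 0, 0, 0, 0, 0.4],
])

```text
t: 9.88
tool_pos: [0.5885, -0.1616, 0.0651]
ee_rot: [3.139, -0.115, 0.0]
contact_force: [-2.0, 0.6, 4.2]
gripper_width: 0.0455
finger_force: 15.0
```

Request:
carry_out([
  [0, 0, 0, 0, 0, 0, -0.3],
  [0, 0, 0, 0, 0, 0, -0.3],
  [0, 0, 0, 0, 0, 0, -0.3],
  [0, 0, -2, 0, 0, 0, -0.3],
  [0, 0, -3, 0, 0, 0, -0.3],
  [0, 0, -5, 0, 0, 0, -0.3],
  [0, 0, -5, 0, 0, 0, -0.3],
])

```text
t: 10.75
tool_pos: [0.5885, -0.1616, 0.2176]
ee_rot: [3.139, -0.115, 0.002]
contact_force: [0.4, 0.1, -0.0]
gripper_width: 0.06
finger_force: 0.0
```

```bash
python3 rim.py .075 .1; python3 plan.py .521 .450 .19 93.7
```

```text
t 10.75 p [ 0.5885 -0.1616  0.2176] r [ 3.139e+00 -1.150e-01  2.000e-03] w 0.06 f [ 0.4  0.1 -0. ] ff 0.0 j [-0.47  0.25  1.49  0.    1.4   1.18]
px [322. 250.] n 1375 rimfit [ 0.5889 -0.1601] cost 57.8 tongue deg 163.3 reach 38 z [0.09  0.091]
t 10.8 p [ 0.5921 -0.1632  0.2263] r [ 3.133 -0.114  0.021] w 0.0593 f [ 2.2 -0.5  5. ] ff 0.0 j [-0.47  0.24  1.48  0.    1.41  1.18]
psi -4.2 tilt [ 0.013  0.006 -1.   ]
shift now-frame cm [-11.6  -60.66   3.14] turn z -1.708
shift after-turn frame cm [61.65 -3.13  3.63]
```

Request:
carry_out([
  [-1.1, -6.05, 0, 0, 0, 0, -0.4],
  [-1.1, -6.05, 0, 0, 0, 0, -0.4],
  [-1.1, -6.05, 0, 0, 0, 0, -0.4],
  [-1.1, -6.05, 0, 0, 0, 0, -0.4],
  [-1.1, -6.05, 0, 0, 0, 0, -0.4],
  [-1.1, -6.05, 0, 0, 0, 0, -0.4],
  [-1.1, -6.05, 0, 0, 0, 0, -0.4],
  [-1.1, -6.05, 0, 0, 0, 0, -0.4],
  [-1.1, -6.05, 0, 0, 0, 0, -0.4],
  [-1.1, -6.05, 0, 0, 0, 0, -0.4],
])

```text
t: 12.05
tool_pos: [0.5228, 0.452, 0.2163]
ee_rot: [-3.138, 0.115, -0.003]
contact_force: [1.2, -0.3, -0.3]
gripper_width: 0.0644
finger_force: 0.0
```

Request:
carry_out([
  [0, 0, 0, 0, 0, -0.171, -0.4],
  [0, 0, 0, 0, 0, -0.171, -0.4],
  [0, 0, 0, 0, 0, -0.171, -0.4],
  [0, 0, 0, 0, 0, -0.171, -0.4],
  [0, 0, 0, 0, 0, -0.171, -0.4],
  [0, 0, 0, 0, 0, -0.171, -0.4],
  [0, 0, 0, 0, 0, -0.171, -0.4],
  [0, 0, 0, 0, 0, -0.171, -0.4],
  [0, 0, 0, 0, 0, -0.171, -0.4],
  [0, 0, 0, 0, 0, -0.171, -0.4],
])

```text
t: 13.3
tool_pos: [0.5232, 0.45, 0.2161]
ee_rot: [2.14, 2.299, 0.003]
contact_force: [-0.2, 0.0, 0.4]
gripper_width: 0.0645
finger_force: 0.0
```

```bash
python3 rim.py .09 .125; python3 plan.py .521 .451 .083 93.7
```

```text
t 13.3 p [0.5232 0.45   0.2161] r [2.14  2.299 0.003] w 0.0645 f [-0.2  0.   0.4] ff 0.0 j [0.54 0.45 1.23 0.   1.45 0.46]
px [320. 256.] n 1767 rimfit [0.5211 0.453 ] cost 84.2 tongue deg -95.0 reach 38 z [0.11  0.113]
px [440. 253.] n 2216 rimfit [0.6054 0.4582] cost 69.8 tongue deg -93.9 reach 38 z [0.109 0.113]
t 13.35 p [0.5232 0.45   0.2161] r [2.134e+00 2.305e+00 2.000e-03] w 0.0642 f [ 0.6 -0.2 -0.1] ff 0.0 j [0.54 0.45 1.23 0.   1.45 0.46]
psi 94.4 tilt [ 0.001  0.001 -1.   ]
shift now-frame cm [ 0.11 -0.23 13.31] turn z 0.012
shift after-turn frame cm [ 0.11 -0.21 13.31]
```

Request:
carry_out([
  [0.1, -0.22, 3.5, 0, 0, 0.01, -0.4],
  [0, 0, 4, 0, 0, 0, -0.4],
  [0, 0, 3.5, 0, 0, 0, -0.4],
  [0, 0, 2.1, 0, 0, 0, -0.4],
  [0, 0, 0, 0, 0, 0, -0.4],
  [0, 0, 0, 0, 0, 0, 0.4],
  [0, 0, 0, 0, 0, 0, 0.4],
  [0, 0, 0, 0, 0, 0, 0.4],
  [0, 0, 0, 0, 0, 0, 0.4],
])

```text
t: 14.48
tool_pos: [0.5218, 0.4515, 0.0856]
ee_rot: [2.158, 2.282, 0.005]
contact_force: [0.3, 1.1, 5.9]
gripper_width: 0.0456
finger_force: 15.0
```

Request:
carry_out([
  [0, 0, -2, 0, 0, 0, 0.4],
  [0, 0, -2, 0, 0, 0, 0.4],
  [0, 0, -3, 0, 0, 0, 0.4],
  [0, 0, -4, 0, 0, 0, 0.4],
  [0, 0, -3, 0, 0, 0, 0.4],
  [0, 0, 0, 0, 0, 0, 0.4],
])

```text
t: 15.22
tool_pos: [0.5225, 0.4515, 0.2284]
ee_rot: [2.157, 2.281, 0.011]
contact_force: [-1.0, -0.6, 0.4]
gripper_width: 0.0456
finger_force: 15.0
```

Request:
carry_out([
  [0, 0, 0, 0, 0, 0.171, 0.4],
  [0, 0, 0, 0, 0, 0.171, 0.4],
  [0, 0, 0, 0, 0, 0.171, 0.4],
  [0, 0, 0, 0, 0, 0.171, 0.4],
  [0, 0, 0, 0, 0, 0.171, 0.4],
  [0, 0, 0, 0, 0, 0.171, 0.4],
  [0, 0, 0, 0, 0, 0.171, 0.4],
  [0, 0, 0, 0, 0, 0.171, 0.4],
  [0, 0, 0, 0, 0, 0.171, 0.4],
  [0, 0, 0, 0, 0, 0.171, 0.4],
])

```text
t: 16.48
tool_pos: [0.5199, 0.45, 0.2216]
ee_rot: [3.136, -0.14, -0.004]
contact_force: [0.1, 0.1, -0.9]
gripper_width: 0.0457
finger_force: 15.0
```

```bash
python3 plan.py .594 -.083 .075 -4.3
```

```text
t 16.48 p [0.5199 0.45   0.2216] r [ 3.136 -0.14  -0.004] w 0.0457 f [ 0.1  0.1 -0.9] ff 14.993032962083817 j [ 0.54  0.45  1.23 -0.    1.47  2.2 ]
psi -5.1 tilt [-0.002  0.002 -1.   ]
shift now-frame cm [12.15 52.4  14.75] turn z -0.014
shift after-turn frame cm [11.38 52.59 14.66]
```

Request:
carry_out([
  [0, 0, 0, 0, 0, -0.014, 0.4],
  [1.26, 5.84, 0, 0, 0, 0, 0.4],
  [1.26, 5.84, 0, 0, 0, 0, 0.4],
  [1.26, 5.84, 0, 0, 0, 0, 0.4],
  [1.26, 5.84, 0, 0, 0, 0, 0.4],
  [1.26, 5.84, 0, 0, 0, 0, 0.4],
  [1.26, 5.84, 0, 0, 0, 0, 0.4],
  [1.26, 5.84, 0, 0, 0, 0, 0.4],
  [1.26, 5.84, 0, 0, 0, 0, 0.4],
  [1.26, 5.84, 0, 0, 0, 0, 0.4],
])

```text
t: 17.73
tool_pos: [0.597, -0.0834, 0.2229]
ee_rot: [-3.14, 0.102, 0.001]
contact_force: [-0.2, -0.5, -0.6]
gripper_width: 0.0455
finger_force: 15.0
```

Request:
carry_out([
  [0, 0, 0, 0, 0, 0, 0.4],
  [0, 0, 5, 0, 0, 0, 0.4],
  [0, 0, 5, 0, 0, 0, 0.4],
  [0, 0, 3.5, 0, 0, 0, 0.4],
  [0, 0, 1, 0, 0, 0, 0.4],
  [0, 0, 0, 0, 0, 0, 0.4],
  [0, 0, 0, 0, 0, 0, 0.4],
])

```text
t: 18.6
tool_pos: [0.599, -0.0817, 0.0808]
ee_rot: [3.139, -0.107, 0.005]
contact_force: [-0.2, -0.4, 0.7]
gripper_width: 0.0456
finger_force: 15.0
```

Request:
carry_out([
  [-0.4, 0, 0.6, 0, 0, 0, 0.4],
  [0, 0, 0.4, 0, 0, 0, 0.4],
  [0, 0, 0.4, 0, 0, 0, 0.4],
  [0, 0, 0.2, 0, 0, 0, 0.4],
  [0, 0, 0, 0, 0, 0, 0.4],
  [0, 0, 0, 0, 0, 0, 0.4],
])

```text
t: 19.35
tool_pos: [0.5941, -0.0812, 0.0654]
ee_rot: [3.14, -0.108, 0.001]
contact_force: [-6.9, 2.0, 15.5]
gripper_width: 0.0457
finger_force: 15.0
```

Request:
carry_out([
  [0, 0, -0.1, 0, 0, 0, 0.4],
  [0, 0, 0, 0, 0, 0, -0.25],
  [0, 0, 0, 0, 0, 0, -0.25],
  [0, 0, 0, 0, 0, 0, -0.25],
  [0, 0, -2, 0, 0, 0, -0.25],
  [0, 0, -3, 0, 0, 0, -0.25],
  [0, 0, -5, 0, 0, 0, -0.3],
  [0, 0, -5, 0, 0, 0, -0.3],
  [0, 0, 0, 0, 0, 0, -0.3],
])

```text
t: 20.48
tool_pos: [0.5968, -0.0823, 0.2209]
ee_rot: [3.136, -0.108, 0.018]
contact_force: [0.2, -0.8, 0.3]
gripper_width: 0.0595
finger_force: 0.0
```

```bash
python3 rim.py .075 .1; python3 plan.py .605 .455 .217 93.7
```

```text
t 20.48 p [ 0.5968 -0.0823  0.2209] r [ 3.136 -0.108  0.018] w 0.0595 f [ 0.2 -0.8  0.3] ff 0.0 j [-0.34  0.21  1.52 -0.    1.39  1.3 ]
px [425. 252.] n 1562 rimfit [ 0.5886 -0.1598] cost 97.0 tongue deg -174.7 reach 38 z [0.089 0.091]
px [322. 257.] n 1357 rimfit [ 0.5925 -0.0798] cost 97.9 tongue deg 168.3 reach 38 z [0.09  0.091]
t 20.52 p [ 0.5951 -0.0817  0.2174] r [ 3.138 -0.108  0.01 ] w 0.0598 f [ 0.5 -0.4 -0.6] ff 0.0 j [-0.34  0.22  1.52  0.    1.39  1.3 ]
psi -4.0 tilt [ 0.006  0.002 -1.   ]
shift now-frame cm [ -2.72 -53.61  -0.07] turn z -1.704
shift after-turn frame cm [5.35e+01 4.45e+00 4.00e-02]
```

Request:
carry_out([
  [-0.3, -5.96, 0, 0, 0, 0, -0.4],
  [-0.3, -5.96, 0, 0, 0, 0, -0.4],
  [-0.3, -5.96, 0, 0, 0, 0, -0.4],
  [-0.3, -5.96, 0, 0, 0, 0, -0.4],
  [-0.3, -5.96, 0, 0, 0, 0, -0.4],
  [-0.3, -5.96, 0, 0, 0, 0, -0.4],
  [-0.3, -5.96, 0, 0, 0, 0, -0.4],
  [-0.3, -5.96, 0, 0, 0, 0, -0.4],
  [-0.3, -5.96, 0, 0, 0, 0, -0.4],
])

```text
t: 21.65
tool_pos: [0.6027, 0.4572, 0.2118]
ee_rot: [3.138, -0.109, -0.004]
contact_force: [0.3, 1.0, 0.8]
gripper_width: 0.0641
finger_force: 0.0
```

Request:
carry_out([
  [0, 0, 0, 0, 0, -0.171, -0.4],
  [0, 0, 0, 0, 0, -0.171, -0.4],
  [0, 0, 0, 0, 0, -0.171, -0.4],
  [0, 0, 0, 0, 0, -0.171, -0.4],
  [0, 0, 0, 0, 0, -0.171, -0.4],
  [0, 0, 0, 0, 0, -0.171, -0.4],
  [0, 0, 0, 0, 0, -0.171, -0.4],
  [0, 0, 0, 0, 0, -0.171, -0.4],
  [0, 0, 0, 0, 0, -0.171, -0.4],
  [0, 0, 0, 0, 0, -0.171, -0.4],
])

```text
t: 22.9
tool_pos: [0.6028, 0.4553, 0.2115]
ee_rot: [-2.135, -2.303, 0.005]
contact_force: [-0.4, 0.4, 1.0]
gripper_width: 0.0645
finger_force: 0.0
```

```bash
python3 rim.py .09 .125; python3 plan.py .605 .456 .083 93.7
```

```text
t 22.9 p [0.6028 0.4553 0.2115] r [-2.135 -2.303  0.005] w 0.0645 f [-0.4  0.4  1. ] ff 0.0 j [ 0.49  0.64  0.98 -0.    1.52  0.41]
px [328. 258.] n 1807 rimfit [0.6055 0.4585] cost 28.8 tongue deg -75.8 reach 38 z [0.11  0.113]
t 22.95 p [0.6027 0.4553 0.2115] r [-2.129 -2.308  0.005] w 0.0645 f [-0.2  0.1 -0.1] ff 0.0 j [0.49 0.64 0.98 0.   1.52 0.41]
psi 94.6 tilt [-0.001 -0.003 -1.   ]
shift now-frame cm [ 0.07  0.27 12.85] turn z 0.016
shift after-turn frame cm [ 0.05  0.23 12.85]
```

Request:
carry_out([
  [0.1, 0.25, 3, 0, 0, 0.015, -0.4],
  [0, 0, 4, 0, 0, 0, -0.4],
  [0, 0, 3.5, 0, 0, 0, -0.4],
  [0, 0, 2.2, 0, 0, 0, -0.4],
  [0, 0, 0, 0, 0, 0, -0.4],
  [0, 0, 0, 0, 0, 0, 0.4],
  [0, 0, 0, 0, 0, 0, 0.4],
  [0, 0, 0, 0, 0, 0, 0.4],
  [0, 0, 0, 0, 0, 0, 0.4],
])

```text
t: 24.08
tool_pos: [0.6071, 0.4577, 0.0889]
ee_rot: [2.159, 2.281, 0.005]
contact_force: [-1.2, 0.5, 6.6]
gripper_width: 0.0459
finger_force: 15.0
```

Request:
carry_out([
  [0, 0, -2, 0, 0, 0, 0.4],
  [0, 0, -2, 0, 0, 0, 0.4],
  [0, 0, -3, 0, 0, 0, 0.4],
  [0, 0, -4, 0, 0, 0, 0.4],
  [0, 0, -3, 0, 0, 0, 0.4],
  [0, 0, 0, 0, 0, 0, 0.4],
])

```text
t: 24.82
tool_pos: [0.6079, 0.4576, 0.232]
ee_rot: [2.158, 2.279, 0.012]
contact_force: [0.4, -0.4, -1.4]
gripper_width: 0.0456
finger_force: 15.0
```

Request:
carry_out([
  [0, 0, 0, 0, 0, 0.171, 0.4],
  [0, 0, 0, 0, 0, 0.171, 0.4],
  [0, 0, 0, 0, 0, 0.171, 0.4],
  [0, 0, 0, 0, 0, 0.171, 0.4],
  [0, 0, 0, 0, 0, 0.171, 0.4],
  [0, 0, 0, 0, 0, 0.171, 0.4],
  [0, 0, 0, 0, 0, 0.171, 0.4],
  [0, 0, 0, 0, 0, 0.171, 0.4],
  [0, 0, 0, 0, 0, 0.171, 0.4],
  [0, 0, 0, 0, 0, 0.171, 0.4],
])

```text
t: 26.08
tool_pos: [0.6054, 0.4563, 0.2244]
ee_rot: [3.136, -0.141, -0.004]
contact_force: [-0.3, 0.1, -0.4]
gripper_width: 0.0453
finger_force: 15.0
```

```bash
python3 plan.py .599 -.003 .075 -4.3
```

```text
t 26.07 p [0.6054 0.4563 0.2244] r [ 3.136 -0.141 -0.004] w 0.0453 f [-0.3  0.1 -0.4] ff 14.980843663215637 j [ 0.49  0.64  0.95 -0.    1.55  2.15]
psi -5.2 tilt [-0.003  0.002 -1.   ]
shift now-frame cm [ 3.53 45.77 15.03] turn z -0.015
shift after-turn frame cm [ 2.81 45.85 14.94]
```

Request:
carry_out([
  [0, 0, 0, 0, 0, -0.015, 0.4],
  [0.3, 5.73, 0, 0, 0, 0, 0.4],
  [0.3, 5.73, 0, 0, 0, 0, 0.4],
  [0.3, 5.73, 0, 0, 0, 0, 0.4],
  [0.3, 5.73, 0, 0, 0, 0, 0.4],
  [0.3, 5.73, 0, 0, 0, 0, 0.4],
  [0.3, 5.73, 0, 0, 0, 0, 0.4],
  [0.3, 5.73, 0, 0, 0, 0, 0.4],
  [0.3, 5.73, 0, 0, 0, 0, 0.4],
  [0, 0, 0, 0, 0, 0, 0.4],
])

```text
t: 27.32
tool_pos: [0.5978, -0.0058, 0.2259]
ee_rot: [3.139, -0.111, -0.002]
contact_force: [-0.2, -0.0, -0.5]
gripper_width: 0.0456
finger_force: 15.0
```

Request:
carry_out([
  [0, 0, 5, 0, 0, 0, 0.4],
  [0, 0, 5, 0, 0, 0, 0.4],
  [0, 0, 3.5, 0, 0, 0, 0.4],
  [0, 0, 1, 0, 0, 0, 0.4],
  [0, 0, 0, 0, 0, 0, 0.4],
  [0, 0, 0, 0, 0, 0, 0.4],
])

```text
t: 28.08
tool_pos: [0.5999, -0.002, 0.0838]
ee_rot: [3.139, -0.107, 0.006]
contact_force: [0.7, 0.1, -1.2]
gripper_width: 0.0457
finger_force: 15.0
```

Request:
carry_out([
  [0, 0, 0.6, 0, 0, 0, 0.4],
  [0, 0, 0.4, 0, 0, 0, 0.4],
  [0, 0, 0.3, 0, 0, 0, 0.4],
  [0, 0, 0, 0, 0, 0, 0.4],
  [0, 0, 0, 0, 0, 0, 0.4],
])

```text
t: 28.7
tool_pos: [0.5984, -0.0021, 0.0689]
ee_rot: [3.14, -0.109, 0.0]
contact_force: [-2.0, -0.1, 1.8]
gripper_width: 0.0458
finger_force: 15.0
```

Request:
carry_out([
  [0, 0, 0, 0, 0, 0, -0.25],
  [0, 0, 0, 0, 0, 0, -0.25],
  [0, 0, 0, 0, 0, 0, -0.25],
  [0, 0, -2, 0, 0, 0, -0.25],
  [0, 0, -3, 0, 0, 0, -0.25],
  [0, 0, -5, 0, 0, 0, -0.3],
  [0, 0, -5, 0, 0, 0, -0.3],
  [0, 0, 0, 0, 0, 0, 0],
  [0, 0, 0, 0, 0, 0, 0],
])

```text
t: 29.82
tool_pos: [0.5982, -0.002, 0.2189]
ee_rot: [3.14, -0.109, 0.0]
contact_force: [-0.7, 0.4, -0.3]
gripper_width: 0.0463
finger_force: 0.0
```

```bash
python3 rim.py .075 .1; python3 plan.py .422 -.075 .12 -4.3
```

```text
t 29.82 p [ 0.5982 -0.002   0.2189] r [ 3.14  -0.109  0.   ] w 0.0463 f [-0.7  0.4 -0.3] ff 0.0 j [-0.21  0.21  1.52 -0.    1.4   1.43]
px [531. 243.] n 2079 rimfit [ 0.5883 -0.1594] cost 95.0 tongue deg 162.3 reach 37 z [0.088 0.091]
px [323. 252.] n 1357 rimfit [ 5.964e-01 -5.000e-04] cost 70.7 tongue deg 166.6 reach 38 z [0.09  0.091]
px [447. 268.] n 1697 rimfit [ 0.5746 -0.0954] cost 100.0 tongue deg -174.6 reach 38 z [0.089 0.091]
px [276. 404.] n 164 rimfit [0.4306 0.053 ] cost 0.6 tongue deg 38.2 reach 24 z [0.083 0.088]
t 29.88 p [ 0.5976 -0.0019  0.2177] r [-3.139e+00  1.090e-01  3.000e-03] w 0.0457 f [-0.8 -0.4 -1.4] ff 0.0 j [-0.21  0.22  1.53 -0.    1.4   1.43]
psi -4.0 tilt [-0.002 -0.    -1.   ]
shift now-frame cm [-16.99   8.51   9.8 ] turn z 0.006
shift after-turn frame cm [-16.96   8.61   9.77]
```

The middle cup has been knocked to about (0.575,-0.095), roughly 17 mm off the press centre line. I'll set it back with a diagonal grip, after checking the camera's clearance to the platen.

```bash
python3 - <<'E'
from h import *
ci=bot.camera_info('wrist'); print(np.round(-np.array(ci['R']).T@ci['t'],3))
E
python3 rim.py .075 .1; python3 plan.py .576 -.095 .2 -39.3
```

```text
[ 0.678 -0.007  0.388]
t 29.88 p [ 0.5976 -0.0019  0.2177] r [-3.139e+00  1.090e-01  3.000e-03] w 0.0457 f [-0.8 -0.4 -1.4] ff 0.0 j [-0.21  0.22  1.53 -0.    1.4   1.43]
px [532. 243.] n 2114 rimfit [ 0.5884 -0.1594] cost 124.0 tongue deg 165.4 reach 38 z [0.088 0.091]
px [323. 251.] n 1382 rimfit [ 5.965e-01 -5.000e-04] cost 56.5 tongue deg -176.0 reach 38 z [0.09  0.091]
px [448. 267.] n 1708 rimfit [ 0.5744 -0.0955] cost 95.3 tongue deg 164.3 reach 37 z [0.089 0.091]
px [276. 404.] n 182 rimfit [0.4692 0.0445] cost 37.4 tongue deg 131.6 reach 33 z [0.083 0.089]
t 29.93 p [ 0.5973 -0.0018  0.217 ] r [-3.139  0.109  0.005] w 0.0461 f [ 0.1 -0.7 -0.5] ff 0.0 j [-0.21  0.22  1.53  0.    1.4   1.43]
psi -4.0 tilt [-0.003 -0.    -1.   ]
shift now-frame cm [-1.47  9.44  1.71] turn z 0.617
shift after-turn frame cm [4.25 8.56 1.7 ]
```

Request:
carry_out([
  [-0.75, 4.72, 0, 0, 0, 0, -0.2],
  [-0.75, 4.72, 0, 0, 0, 0, -0.2],
  [0, 0, 0, 0, 0, 0.154, -0.2],
  [0, 0, 0, 0, 0, 0.154, -0.2],
  [0, 0, 0, 0, 0, 0.154, -0.2],
  [0, 0, 0, 0, 0, 0.154, -0.2],
  [0, 0, 0, 0, 0, 0, -0.2],
])

```text
t: 30.8
tool_pos: [0.576, -0.0949, 0.217]
ee_rot: [-2.96, 1.053, 0.005]
contact_force: [-0.2, -0.1, 0.4]
gripper_width: 0.0551
finger_force: 0.0
```

```bash
python3 rim.py .075 .1; python3 plan.py .576 -.095 .067 -39.3
```

```text
t 30.8 p [ 0.576  -0.0949  0.217 ] r [-2.96   1.053  0.005] w 0.0551 f [-0.2 -0.1  0.4] ff 0.0 j [-0.37  0.18  1.57  0.    1.4   1.88]
px [392. 181.] n 1392 rimfit [ 0.5886 -0.16  ] cost 83.8 tongue deg 163.5 reach 38 z [0.09  0.091]
px [333. 248.] n 1407 rimfit [ 0.5746 -0.0961] cost 71.9 tongue deg -174.1 reach 38 z [0.09  0.091]
px [212. 287.] n 1106 rimfit [ 0.5968 -0.001 ] cost 2.7 tongue deg 100.3 reach 23 z [0.086 0.091]
t 30.85 p [ 0.5762 -0.0949  0.2173] r [-2.96   1.051  0.004] w 0.0552 f [ 0.5 -0.1 -0.4] ff 0.0 j [-0.37  0.18  1.57  0.    1.4   1.88]
psi -39.1 tilt [-0.002  0.001 -1.   ]
shift now-frame cm [3.000e-02 1.000e-02 1.503e+01] turn z 0.004
shift after-turn frame cm [-1.000e-02  2.000e-02  1.503e+01]
```

Request:
carry_out([
  [0, 0, 5, 0, 0, 0, -0.2],
  [0, 0, 5, 0, 0, 0, -0.2],
  [0, 0, 3, 0, 0, 0, -0.2],
  [0, 0, 1.8, 0, 0, 0, -0.2],
  [0, 0, 0, 0, 0, 0, -0.2],
  [0, 0, 0, 0, 0, 0, 0.4],
  [0, 0, 0, 0, 0, 0, 0.4],
  [0, 0, 0, 0, 0, 0, 0.4],
], newtons=10)

```text
t: 31.85
tool_pos: [0.578, -0.0957, 0.0722]
ee_rot: [2.959, -1.055, 0.005]
contact_force: [-0.4, -1.5, 4.5]
gripper_width: 0.0457
finger_force: 10.0
```

Request:
carry_out([
  [0, 0, -0.6, 0, 0, 0, 0.4],
  [0, 0, 0, 0, 0, 0, 0.4],
  [0.3, -1.1, 0, 0, 0, 0, 0.4],
  [0.3, -1.05, 0, 0, 0, 0, 0.4],
  [0, 0, 0, 0, 0, 0, 0.4],
  [0, 0, 0.3, 0, 0, 0, 0.4],
  [0, 0, 0.25, 0, 0, 0, 0.4],
  [0, 0, 0, 0, 0, 0, 0.4],
])

```text
t: 32.85
tool_pos: [0.595, -0.0829, 0.0719]
ee_rot: [2.958, -1.055, 0.0]
contact_force: [-1.3, -1.0, 5.5]
gripper_width: 0.0455
finger_force: 10.0
```

Request:
carry_out([
  [0, 0, 0, 0, 0, 0, -0.2],
  [0, 0, 0, 0, 0, 0, -0.2],
  [0, 0, 0, 0, 0, 0, -0.2],
  [0, 0, -2, 0, 0, 0, -0.2],
  [0, 0, -3, 0, 0, 0, -0.2],
  [0, 0, -5, 0, 0, 0, -0.2],
  [0, 0, -4, 0, 0, 0, 0],
  [0, 0, 0, 0, 0, 0, 1],
  [0, 0, 0, 0, 0, 0, 1],
])

```text
t: 33.98
tool_pos: [0.5949, -0.0822, 0.2113]
ee_rot: [-2.959, 1.055, 0.0]
contact_force: [-0.2, 0.1, 0.4]
gripper_width: 0.0277
finger_force: 0.0
```

Request:
carry_out([
  [0, 0, 0, 0, 0, -0.152, 1],
  [0, 0, 0, 0, 0, -0.152, 1],
  [0, 0, 0, 0, 0, -0.152, 1],
  [0, 0, 0, 0, 0, -0.152, 1],
])

```text
t: 34.48
tool_pos: [0.5939, -0.0819, 0.2091]
ee_rot: [-3.138, 0.113, 0.006]
contact_force: [0.2, 0.3, 0.4]
gripper_width: 0.0005
finger_force: 0.0
```

```bash
python3 rim.py .075 .1; python3 plan.py .422 -.075 .12 -4.3
```

```text
t 34.48 p [ 0.5939 -0.0819  0.2091] r [-3.138  0.113  0.006] w 0.0005 f [0.2 0.3 0.4] ff 0.0 j [-0.34  0.23  1.53 -0.    1.39  1.3 ]
px [431. 250.] n 1752 rimfit [ 0.5888 -0.1598] cost 70.8 tongue deg 169.7 reach 38 z [0.089 0.091]
px [325. 254.] n 1482 rimfit [ 0.5932 -0.0814] cost 58.0 tongue deg 166.3 reach 38 z [0.09  0.091]
px [215. 255.] n 1750 rimfit [ 0.5963 -0.0007] cost 85.9 tongue deg 165.1 reach 38 z [0.089 0.091]
t 34.52 p [ 0.594  -0.0819  0.2091] r [-3.139  0.106  0.006] w 0.0001 f [ 0.1 -0.9 -0.9] ff 0.0 j [-0.34  0.23  1.53  0.    1.39  1.3 ]
psi -3.9 tilt [-0.004 -0.001 -1.   ]
shift now-frame cm [-17.17   0.49   8.97] turn z 0.007
shift after-turn frame cm [-17.2    0.6    8.91]
```

Request:
carry_out([
  [-5.7, 0.17, 0, 0, 0, 0, 1],
  [-5.7, 0.17, 0, 0, 0, 0, 1],
  [-5.7, 0.17, 0, 0, 0, 0, 1],
  [0, 0, 5, 0, 0, 0, 1],
  [0, 0, 4, 0, 0, 0, 1],
  [0, 0, 2, 0, 0, 0, 1],
  [0, 0, 0, 0, 0, 0, 1],
])

```text
t: 35.4
tool_pos: [0.4219, -0.0731, 0.0987]
ee_rot: [-3.137, 0.124, 0.009]
contact_force: [0.7, 0.6, 0.3]
gripper_width: 0.0006
finger_force: 0.0
```

```bash
python3 plan.py .421 -.075 .036 -4.3; python3 -c "
from h import *
im,d,W,ci=snap('wrist')
v=(W[...,2]>.055)&(W[...,2]<.08)&(im.astype(int).sum(2)<200)&(abs(W[...,0]-.427)<.05)&(abs(W[...,1]+.071)<.05)
if v.sum()>50: print('pad',np.round(np.nanpercentile(W[v],[2,50,98],axis=0),3))"
```

```text
t 35.4 p [ 0.4219 -0.0731  0.0987] r [-3.137  0.124  0.009] w 0.0006 f [0.7 0.6 0.3] ff 0.0 j [-0.46 -0.1   2.1  -0.    1.14  1.19]
psi -4.5 tilt [-0.006 -0.002 -1.   ]
shift now-frame cm [-0.04  0.21  6.27] turn z -0.004
shift after-turn frame cm [-0.08  0.19  6.27]
pad [[ 0.404 -0.108  0.057]
 [ 0.43  -0.073  0.066]
 [ 0.449 -0.037  0.076]]
```

Request:
carry_out([
  [0, 0, 1.5, 0, 0, 0, 1],
  [0, 0, 1.2, 0, 0, 0, 1],
  [0, 0, 0.8, 0, 0, 0, 1],
  [0, 0, 0.8, 0, 0, 0, 1],
  [0, 0, 0.8, 0, 0, 0, 1],
  [0, 0, 0.6, 0, 0, 0, 1],
  [0, 0, 0.3, 0, 0, 0, 1],
  [0, 0, 0, 0, 0, 0, 1],
])

```text
t: 36.45
tool_pos: [0.4235, -0.0743, 0.041]
ee_rot: [3.139, -0.121, -0.003]
contact_force: [-3.3, 0.0, 5.5]
gripper_width: 0.0006
finger_force: 2.5
```

Request:
carry_out([
  [0, 0, 0.4, 0, 0, 0, 1],
  [0, 0, 0.4, 0, 0, 0, 1],
  [0, 0, 0, 0, 0, 0, 1],
])

```text
t: 36.83
tool_pos: [0.423, -0.0743, 0.0328]
ee_rot: [3.139, -0.12, -0.005]
contact_force: [-5.3, -0.3, 7.1]
gripper_width: 0.0004
finger_force: 3.1
```

Request:
carry_out([
  [0, 0, 0.3, 0, 0, 0, 1],
  [0, 0, 0.2, 0, 0, 0, 1],
  [0, 0, 0, 0, 0, 0, 1],
])

```text
t: 37.2
tool_pos: [0.423, -0.0743, 0.0299]
ee_rot: [-3.139, 0.119, 0.008]
contact_force: [-15.1, 2.6, 29.6]
gripper_width: 0.0003
finger_force: 14.4
```

At the stop (29.6 N). I'll ease off slightly, hold and look.

Request:
carry_out([
  [0, 0, -0.1, 0, 0, 0, 1],
  [0, 0, 0, 0, 0, 0, 1],
  [0, 0, 0, 0, 0, 0, 1],
  [0, 0, 0, 0, 0, 0, 1],
  [0, 0, 0, 0, 0, 0, 1],
  [0, 0, 0, 0, 0, 0, 1],
  [0, 0, 0, 0, 0, 0, 1],
  [0, 0, 0, 0, 0, 0, 1],
  [0, 0, 0, 0, 0, 0, 1],
])

```text
t: 38.33
tool_pos: [0.423, -0.0743, 0.03]
ee_rot: [-3.139, 0.12, 0.007]
contact_force: [-10.8, 1.0, 18.2]
gripper_width: 0.0008
finger_force: 9.5
```

```bash
python3 - <<'E'
from h import *
st(); im,d,W,ci=snap('scene'); cv2.imwrite('pics/s2.png',cv2.resize(im[90:290,300:480,::-1],None,fx=3,fy=3))
im,d,W,ci=snap('wrist'); m=(W[...,2]>.085)&(W[...,2]<.11)&(W[...,0]>.53)&(W[...,0]<.66)&(abs(W[...,1]+.08)<.12)
print(m.sum(), np.round(np.nanpercentile(W[m],[5,50,95],axis=0),3) if m.sum() else '')
E
```

```text
t 38.33 p [ 0.423  -0.0743  0.03  ] r [-3.139  0.12   0.007] w 0.0008 f [-10.8   1.   18.2] ff 9.465428562252782 j [-0.46  0.03  2.14 -0.    0.98  1.19]
0
```

View pics/s2.png

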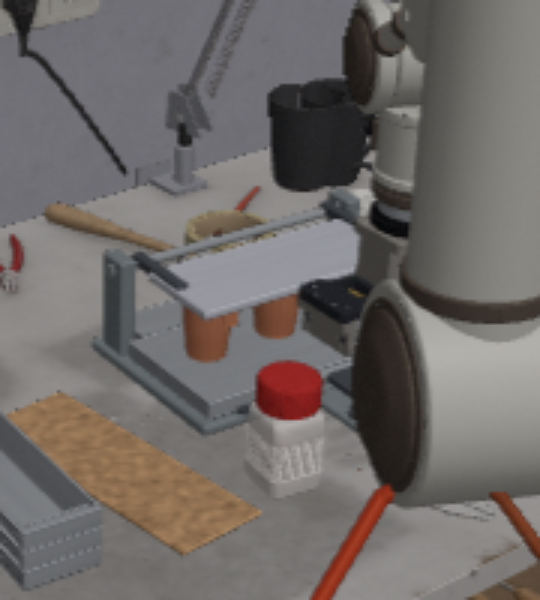

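The crop shows the platen (260,265) shut level over upright cups at (207,330) and (275,315), with the bottle untouched. I'll hold a bit longer, then release.

Request:
carry_out([
  [0, 0, 0, 0, 0, 0, 1],
  [0, 0, 0, 0, 0, 0, 1],
  [0, 0, 0, 0, 0, 0, 1],
  [0, 0, 0, 0, 0, 0, 1],
  [0, 0, -0.8, 0, 0, 0, 1],
  [0, 0, -0.8, 0, 0, 0, 1],
  [0, 0, -0.8, 0, 0, 0, 1],
  [0, 0, -0.8, 0, 0, 0, 1],
  [0, 0, -1, 0, 0, 0, 1],
  [0, 0, -1.5, 0, 0, 0, 1],
])

```text
t: 39.67
tool_pos: [0.4239, -0.0741, 0.0867]
ee_rot: [-3.139, 0.121, 0.001]
contact_force: [-0.7, -0.2, -0.2]
gripper_width: 0.0005
finger_force: 0.0
```

Request:
carry_out([
  [0, 0, -3, 0, 0, 0, 1],
  [0, 0, -4, 0, 0, 0, 1],
  [0, 0, -4, 0, 0, 0, 0],
  [0, 0, -3, 0, 0, 0, -0.5],
  [0, 0, 0, 0, 0, 0, -0.8],
])

```text
t: 40.3
tool_pos: [0.4257, -0.0749, 0.2293]
ee_rot: [3.137, -0.121, 0.009]
contact_force: [0.2, 0.4, -0.2]
gripper_width: 0.0281
finger_force: 0.0
```

```bash
python3 rim.py .075 .1; python3 plan.py .526 .284 .2 -5.1; python3 -c "
from h import *
im,d,W,ci=snap('wrist')
v=(im.astype(int).sum(2)<200)&(abs(W[...,0]-.427)<.035)&(abs(W[...,1]+.071)<.05)&(W[...,2]<.09)
if v.sum()>50: print('pad',np.round(np.nanpercentile(W[v],[2,50,98],axis=0),3))
np.savez('pics/w3.npz',im=im,W=W)"
```

```text
t 40.3 p [ 0.4257 -0.0749  0.2293] r [ 3.137 -0.121  0.009] w 0.0281 f [ 0.2  0.4 -0.2] ff 0.0 j [-0.46 -0.25  1.96 -0.    1.42  1.19]
px [200.  34.] n 1404 rimfit [5.812e-01 4.000e-04] cost 20.1 tongue deg -56.4 reach 28 z [0.09  0.091]
px [316.  34.] n 1102 rimfit [ 0.5773 -0.0804] cost 12.5 tongue deg 50.2 reach 26 z [0.09  0.091]
px [426.  30.] n 1253 rimfit [ 0.5736 -0.1587] cost 10.2 tongue deg 55.5 reach 26 z [0.09  0.091]
px [183. 234.] n 475 rimfit [0.4273 0.0483] cost 14.5 tongue deg 19.3 reach 27 z [0.09  0.099]
t 40.35 p [ 0.4247 -0.0744  0.2272] r [ 3.138 -0.121  0.004] w 0.0322 f [-0.2 -1.  -0.5] ff 0.0 j [-0.46 -0.24  1.96  0.    1.42  1.19]
psi -4.4 tilt [ 0.002  0.001 -1.   ]
shift now-frame cm [  7.33 -36.52   2.7 ] turn z 0.012
shift after-turn frame cm [  6.91 -36.6    2.72]
pad [[ 0.402 -0.108  0.05 ]
 [ 0.428 -0.073  0.067]
 [ 0.459 -0.037  0.076]]
```

Request:
carry_out([
  [1.05, -5.22, 0, 0, 0, 0, -0.8],
  [1.05, -5.22, 0, 0, 0, 0, -0.8],
  [1.05, -5.22, 0, 0, 0, 0, -0.8],
  [1.05, -5.22, 0, 0, 0, 0, -0.8],
  [1.05, -5.22, 0, 0, 0, 0, -0.8],
  [1.05, -5.22, 0, 0, 0, 0, -0.8],
  [1.05, -5.22, 0, 0, 0, 0, -0.8],
  [0, 0, 0, 0, 0, 0.012, -0.8],
])

```text
t: 41.4
tool_pos: [0.5244, 0.2869, 0.2231]
ee_rot: [3.138, -0.134, -0.007]
contact_force: [-0.0, -0.5, -0.4]
gripper_width: 0.0825
finger_force: 0.0
```

```bash
cat > tray.py <<'E'
import sys
from h import *
st(); im,d,W,ci=snap('wrist',sys.argv[3] if len(sys.argv)>3 else None); Z=W[...,2]; lo,hi=float(sys.argv[1]),float(sys.argv[2])
n,l,s,c=cv2.connectedComponentsWithStats(((Z>lo)&(Z<hi)&(abs(W[...,0]-.53)<.2)&(W[...,1]>.05)&(W[...,1]<.36)).astype(np.uint8))
for i in range(1,n):
    if s[i,4]>300:
        p=W[l==i]; r=cv2.minAreaRect((p[:,:2]*1000).astype(np.float32)); print(s[i,4],np.round(np.array(r[0])/1000,4),np.round(r[1],0),round(r[2],1),np.round(np.percentile(p[:,2],[5,50,95]),3))
E
python3 tray.py .060 .072 w4.png; python3 plan.py .526 .284 .2 -5.1
```

```text
t 41.4 p [0.5244 0.2869 0.2231] r [ 3.138 -0.134 -0.007] w 0.0825 f [-0.  -0.5 -0.4] ff 0.0 j [0.3  0.21 1.52 0.   1.42 1.95]
5972 [0.5261 0.2824] [ 70. 238.] 84.7 [0.061 0.066 0.068]
872 [0.4307 0.0719] [23. 54.] 64.9 [0.061 0.068 0.072]
t 41.45 p [0.5244 0.2852 0.2235] r [ 3.137 -0.138 -0.006] w 0.0826 f [0.3 0.9 0.1] ff 0.0 j [ 0.3   0.21  1.52 -0.    1.42  1.95]
psi -5.0 tilt [-0.004  0.002 -1.   ]
shift now-frame cm [0.18 0.1  2.35] turn z 0.001
shift after-turn frame cm [0.17 0.1  2.35]
```

View pics/w4.png

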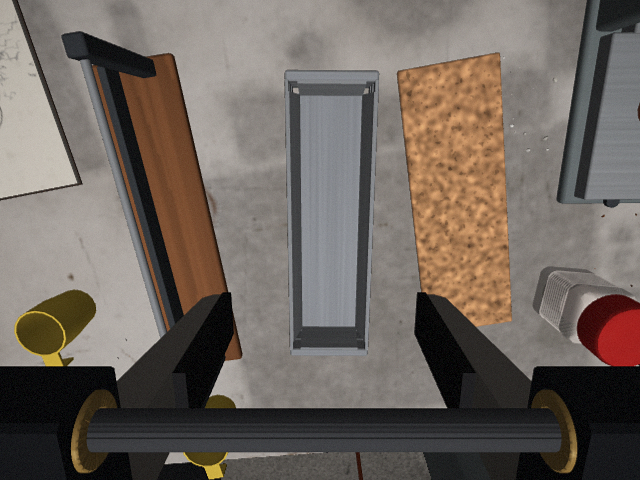

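The wrist view shows the tray at (332,212), with the mat to its right at (455,190). The tray centre is (0.526,0.282). I'll grip the top rim only, with the tips above the second tray's rim.

Request:
carry_out([
  [0.15, 0.3, 4, 0, 0, 0, -0.75],
  [0, 0, 5, 0, 0, 0, -0.75],
  [0, 0, 4, 0, 0, 0, -0.75],
  [0, 0, 2.5, 0, 0, 0, -0.75],
  [0, 0, 0, 0, 0, 0, -0.75],
  [0, 0, 0, 0, 0, 0, -0.75],
])

```text
t: 42.2
tool_pos: [0.5275, 0.2808, 0.0722]
ee_rot: [-3.138, 0.141, -0.002]
contact_force: [-0.1, 0.8, 0.1]
gripper_width: 0.0805
finger_force: 0.0
```

```bash
python3 plan.py .5261 .2824 .0525 -5.2
```

```text
t 42.2 p [0.5275 0.2808 0.0722] r [-3.138e+00  1.410e-01 -2.000e-03] w 0.0805 f [-0.1  0.8  0.1] ff 0.0 j [ 0.29  0.36  1.65 -0.    1.13  1.95]
psi -5.2 tilt [ 0.001 -0.    -1.   ]
shift now-frame cm [-0.15 -0.15  1.97] turn z 0.001
shift after-turn frame cm [-0.15 -0.15  1.97]
```

Request:
carry_out([
  [-0.15, -0.1, 0.8, 0, 0, 0, -0.75],
  [0, 0, 0.7, 0, 0, 0, -0.75],
  [0, 0, 0.2, 0, 0, 0, -0.75],
  [0, 0, 0, 0, 0, 0, -0.75],
  [0, 0, 0, 0, 0, 0, -0.75],
  [0, 0, 0, 0, 0, 0, -0.75],
])

```text
t: 42.95
tool_pos: [0.5257, 0.2825, 0.0544]
ee_rot: [-3.138, 0.14, -0.001]
contact_force: [0.2, -0.3, 0.4]
gripper_width: 0.0801
finger_force: 0.0
```

Good height at 0.0544. Next: down 1.5 mm more, then grip and lift a little.

Request:
carry_out([
  [0, 0, 0.15, 0, 0, 0, -0.75],
  [0, 0, 0, 0, 0, 0, -0.3],
  [0, 0, 0, 0, 0, 0, -0.3],
  [0, 0, 0, 0, 0, 0, -0.3],
  [0, 0, 0, 0, 0, 0, -0.3],
  [0, 0, -0.3, 0, 0, 0, -0.3],
  [0, 0, -0.3, 0, 0, 0, -0.3],
  [0, 0, -0.3, 0, 0, 0, -0.3],
  [0, 0, 0, 0, 0, 0, -0.3],
], newtons=20)

```text
t: 44.08
tool_pos: [0.5258, 0.2826, 0.0621]
ee_rot: [-3.138, 0.14, -0.001]
contact_force: [0.7, -0.5, -1.2]
gripper_width: 0.07
finger_force: 20.0
```

```bash
python3 - <<'E'
from h import *
st(); im,d,W,ci=snap('scene'); cv2.imwrite('pics/s3.png',cv2.resize(im[195:305,240:380,::-1],None,fx=5,fy=5,interpolation=cv2.INTER_CUBIC))
E
```

```text
t 44.08 p [0.5258 0.2826 0.0621] r [-3.138e+00  1.400e-01 -1.000e-03] w 0.07 f [ 0.7 -0.5 -1.2] ff 19.99906986951828 j [0.29 0.37 1.66 0.   1.11 1.95]
```

View pics/s3.png

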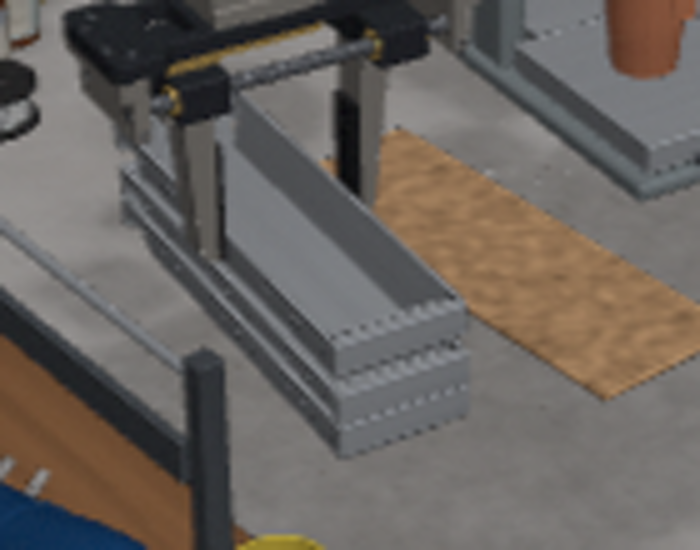

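The crop shows the top tray lifted alone: the gap is visible at (400,355) and the two lower trays are still nested. On to the mat.

Request:
carry_out([
  [0, 0, -1, 0, 0, 0, -0.3],
  [0, 0, -2, 0, 0, 0, -0.3],
  [0, 0, -2.5, 0, 0, 0, -0.3],
  [0, 0, -2.5, 0, 0, 0, -0.3],
  [0, 2.5, 0, 0, 0, -0.087, -0.3],
  [0, 2.5, 0, 0, 0, -0.087, -0.3],
  [0, 3.5, 0, 0, 0, 0, -0.3],
  [0, 3.5, 0, 0, 0, 0, -0.3],
  [0, 0, 0, 0, 0, 0, -0.3],
])

```text
t: 45.25
tool_pos: [0.5301, 0.161, 0.1433]
ee_rot: [3.139, 0.128, 0.003]
contact_force: [-0.1, 1.4, -0.7]
gripper_width: 0.0697
finger_force: 20.0
```

```bash
python3 plan.py .5205 .158 .06 4.8; python3 tray.py .03 .056
```

```text
t 45.25 p [0.5301 0.161  0.1433] r [3.139e+00 1.280e-01 3.000e-03] w 0.0697 f [-0.1  1.4 -0.7] ff 19.99888300895691 j [ 0.08  0.17  1.73 -0.    1.24  1.57]
psi 4.7 tilt [ 0.002  0.    -1.   ]
shift now-frame cm [-1.    0.22  8.33] turn z -0.002
shift after-turn frame cm [-0.98  0.22  8.33]
t 45.25 p [0.5301 0.161  0.1433] r [3.139e+00 1.280e-01 3.000e-03] w 0.0697 f [-0.1  1.4 -0.7] ff 19.99888300895691 j [ 0.08  0.17  1.73 -0.    1.24  1.57]
13176 [0.5308 0.2819] [ 71. 229.] 84.6 [0.031 0.045 0.049]
```

Request:
carry_out([
  [-1, 0.22, 4, 0, 0, 0, -0.3],
  [0, 0, 4, 0, 0, 0, -0.3],
  [0, 0, 2.5, 0, 0, 0, -0.3],
  [0, 0, 1, 0, 0, 0, -0.3],
  [0, 0, 0, 0, 0, 0, -0.3],
  [0, 0, 0, 0, 0, 0, -0.3],
])

```text
t: 46.05
tool_pos: [0.5207, 0.1602, 0.0282]
ee_rot: [-3.139, -0.134, -0.004]
contact_force: [-0.0, 1.3, -1.8]
gripper_width: 0.07
finger_force: 20.0
```

Request:
carry_out([
  [0, 0, 0.3, 0, 0, 0, -0.3],
  [0, 0, 0.2, 0, 0, 0, -0.3],
  [0, 0, 0, 0, 0, 0, -0.3],
  [0, 0, 0, 0, 0, 0, -0.3],
])

```text
t: 46.55
tool_pos: [0.5194, 0.1597, 0.0216]
ee_rot: [3.139, 0.133, 0.0]
contact_force: [0.9, -0.7, -0.9]
gripper_width: 0.0696
finger_force: 20.0
```

Request:
carry_out([
  [0, 0, 0.15, 0, 0, 0, -0.3],
  [0, 0, 0.1, 0, 0, 0, -0.3],
  [0, 0, 0, 0, 0, 0, -0.3],
])

```text
t: 46.92
tool_pos: [0.5196, 0.1598, 0.0213]
ee_rot: [3.138, 0.134, -0.001]
contact_force: [-8.6, -1.3, 15.7]
gripper_width: 0.0698
finger_force: 20.0
```

Seated. Release and rise, then look.

Request:
carry_out([
  [0, 0, -0.15, 0, 0, 0, -0.3],
  [0, 0, 0, 0, 0, 0, -0.75],
  [0, 0, 0, 0, 0, 0, -0.75],
  [0, 0, 0, 0, 0, 0, -0.75],
  [0, 0, -3, 0, 0, 0, -0.75],
  [0, 0, -5, 0, 0, 0, -0.75],
  [0, 0, -6, 0, 0, 0, -0.75],
  [0, 0, -6, 0, 0, 0, -0.4],
  [0, 0, 0, 0, 0, 0, -0.3],
])

```text
t: 48.05
tool_pos: [0.5229, 0.1601, 0.2268]
ee_rot: [-3.138, -0.133, -0.019]
contact_force: [-0.1, 0.4, -0.3]
gripper_width: 0.0625
finger_force: 0.0
```

```bash
python3 tray.py .025 .055; python3 plan.py .598 -.002 .219 -4.3
```

```text
t 48.05 p [0.5229 0.1601 0.2268] r [-3.138 -0.133 -0.019] w 0.0625 f [-0.1  0.4 -0.3] ff 0.0 j [0.08 0.07 1.67 0.   1.39 1.56]
10287 [0.5265 0.2824] [ 71. 238.] 84.7 [0.027 0.043 0.049]
5696 [0.5209 0.1609] [237.  70.] 4.7 [0.026 0.035 0.037]
362 [0.558  0.0522] [ 5. 70.] 88.8 [0.025 0.029 0.031]
t 48.1 p [0.521  0.1599 0.2232] r [-3.139 -0.133 -0.009] w 0.0598 f [ 0.1  0.2 -0.8] ff 0.0 j [0.08 0.07 1.68 0.   1.39 1.56]
psi 4.9 tilt [ 0.006  0.    -1.   ]
shift now-frame cm [ 6.3  16.78  0.45] turn z 0.16
shift after-turn frame cm [ 8.9  15.57  0.42]
```

The tray sits at (0.521,0.161), aligned with the mat. Now the cups, left one first.

Request:
carry_out([
  [0, 0, 0, 0, 0, 0.16, -0.3],
  [2.9, 5.2, 0, 0, 0, 0, -0.3],
  [2.9, 5.2, 0, 0, 0, 0, -0.3],
  [2.9, 5.2, 0, 0, 0, 0, -0.3],
  [0, 0, 0, 0, 0, 0, -0.25],
])

```text
t: 48.72
tool_pos: [0.5941, -0.0058, 0.2176]
ee_rot: [3.139, -0.126, -0.007]
contact_force: [-0.4, 1.2, -0.1]
gripper_width: 0.0577
finger_force: 0.0
```

```bash
python3 rim.py .075 .1; python3 plan.py .598 -.002 .067 -4.3
```

```text
t 48.73 p [ 0.5941 -0.0058  0.2176] r [ 3.139 -0.126 -0.007] w 0.0577 f [-0.4  1.2 -0.1] ff 0.0 j [-0.21  0.21  1.53 -0.    1.4   1.44]
px [528. 236.] n 2106 rimfit [ 0.5887 -0.1596] cost 70.7 tongue deg -173.6 reach 38 z [0.088 0.091]
px [425. 241.] n 1618 rimfit [ 0.593  -0.0811] cost 84.1 tongue deg -171.4 reach 38 z [0.089 0.091]
px [317. 247.] n 1382 rimfit [ 5.965e-01 -5.000e-04] cost 57.2 tongue deg 165.2 reach 38 z [0.09  0.091]
px [273. 403.] n 280 rimfit [0.4311 0.0531] cost 1.9 tongue deg 56.5 reach 24 z [0.085 0.091]
t 48.77 p [ 0.5935 -0.0036  0.2178] r [-3.138  0.123  0.007] w 0.0577 f [-0.  -0.1 -0.7] ff 0.0 j [-0.21  0.21  1.53  0.    1.4   1.44]
psi -4.5 tilt [-0.004 -0.001 -1.   ]
shift now-frame cm [ 0.5  -0.18 15.08] turn z -0.003
shift after-turn frame cm [ 0.44 -0.19 15.08]
```

Request:
carry_out([
  [0.4, -0.15, 5, 0, 0, 0, -0.25],
  [0, 0, 5, 0, 0, 0, -0.25],
  [0, 0, 3, 0, 0, 0, -0.25],
  [0, 0, 2, 0, 0, 0, -0.25],
  [0, 0, 0, 0, 0, 0, -0.25],
  [0, 0, 0, 0, 0, 0, 0.4],
  [0, 0, 0, 0, 0, 0, 0.4],
  [0, 0, 0, 0, 0, 0, 0.4],
], newtons=15)

```text
t: 49.78
tool_pos: [0.5998, -0.0013, 0.0723]
ee_rot: [3.139, -0.118, 0.005]
contact_force: [0.1, 0.5, 4.8]
gripper_width: 0.0454
finger_force: 15.0
```

Request:
carry_out([
  [0, 0, -1.5, 0, 0, 0, 0.4],
  [0, 0, -3, 0, 0, 0, 0.4],
  [0, 0, -4, 0, 0, 0, 0.4],
  [0, -3, -1, 0, 0, -0.08, 0.4],
  [0, -4, 0, 0, 0, -0.078, 0.4],
  [0, -4.5, 0, 0, 0, 0, 0.4],
  [0, -4, 0, 0, 0, 0, 0.4],
  [0, 0, 0, 0, 0, 0, 0.4],
])

```text
t: 50.78
tool_pos: [0.5929, 0.156, 0.1663]
ee_rot: [-3.138, -0.136, -0.0]
contact_force: [-0.5, -0.7, -1.2]
gripper_width: 0.0455
finger_force: 15.0
```

```bash
python3 plan.py .588 .1665 .06 4.7
```

```text
t 50.77 p [0.5929 0.156  0.1663] r [-3.138 -0.136 -0.   ] w 0.0455 f [-0.5 -0.7 -1.2] ff 14.99450996518135 j [0.06 0.29 1.54 0.   1.31 1.54]
psi 5.0 tilt [ 0.    -0.001 -1.   ]
shift now-frame cm [-0.4  -1.08 10.63] turn z 0.005
shift after-turn frame cm [-0.4  -1.08 10.63]
```

Request:
carry_out([
  [-0.4, -1.08, 2, 0, 0, 0, 0.4],
  [0, 0, 4, 0, 0, 0, 0.4],
  [0, 0, 3, 0, 0, 0, 0.4],
  [0, 0, 1, 0, 0, 0, 0.4],
  [0, 0, 0, 0, 0, 0, 0.4],
  [0, 0, 0, 0, 0, 0, 0.4],
])

```text
t: 51.52
tool_pos: [0.5901, 0.1638, 0.0675]
ee_rot: [-3.139, -0.13, -0.005]
contact_force: [-0.5, 0.6, -0.6]
gripper_width: 0.0459
finger_force: 15.0
```

```bash
python3 plan.py .588 .1665 .05 4.7
```

```text
t 51.52 p [0.5901 0.1638 0.0675] r [-3.139 -0.13  -0.005] w 0.0459 f [-0.5  0.6 -0.6] ff 14.994640052318573 j [ 0.07  0.4   1.61 -0.    1.13  1.56]
psi 4.7 tilt [ 0.003  0.    -1.   ]
shift now-frame cm [-0.19 -0.29  1.75] turn z 0.001
shift after-turn frame cm [-0.18 -0.29  1.75]
```

Request:
carry_out([
  [-0.1, -0.25, 0.4, 0, 0, 0, 0.4],
  [0, 0, 0.4, 0, 0, 0, 0.4],
  [0, 0, 0.4, 0, 0, 0, 0.4],
  [0, 0, 0.2, 0, 0, 0, 0.4],
  [0, 0, 0, 0, 0, 0, 0.4],
  [0, 0, 0, 0, 0, 0, 0.4],
])

```text
t: 52.28
tool_pos: [0.5875, 0.1663, 0.0517]
ee_rot: [-3.139, -0.13, -0.0]
contact_force: [0.2, 0.6, -1.4]
gripper_width: 0.0459
finger_force: 15.0
```

Request:
carry_out([
  [0, 0, 0.2, 0, 0, 0, 0.4],
  [0, 0, 0.15, 0, 0, 0, 0.4],
  [0, 0, 0, 0, 0, 0, 0.4],
  [0, 0, 0, 0, 0, 0, 0.4],
])

```text
t: 52.78
tool_pos: [0.5882, 0.1664, 0.05]
ee_rot: [3.139, 0.13, 0.002]
contact_force: [-2.6, -0.6, 9.1]
gripper_width: 0.0456
finger_force: 15.0
```

Request:
carry_out([
  [0, 0, 0, 0, 0, 0, -0.25],
  [0, 0, 0, 0, 0, 0, -0.25],
  [0, 0, 0, 0, 0, 0, -0.25],
  [0, 0, -3, 0, 0, 0, -0.25],
  [0, 0, -5, 0, 0, 0, -0.25],
  [0, 0, -6, 0, 0, 0, -0.25],
  [0, 0, -3, 0, 0, 0, -0.25],
  [0, 0, 0, 0, 0, 0, -0.25],
])

```text
t: 53.78
tool_pos: [0.5892, 0.1665, 0.2213]
ee_rot: [-3.139, -0.13, -0.01]
contact_force: [0.0, 0.9, -1.3]
gripper_width: 0.0574
finger_force: 0.0
```

```bash
python3 rim.py .055 .1; python3 plan.py .594 -.082 .219 -4.3
```

```text
t 53.77 p [0.5892 0.1665 0.2213] r [-3.139 -0.13  -0.01 ] w 0.0574 f [ 0.   0.9 -1.3] ff 0.0 j [0.08 0.24 1.48 0.   1.41 1.57]
px [324. 249.] n 1103 rimfit [0.5843 0.1667] cost 70.2 tongue deg -166.2 reach 38 z [0.068 0.069]
px [618. 260.] n 2556 rimfit [ 0.5904 -0.0792] cost 68.4 tongue deg -171.3 reach 35 z [0.077 0.091]
t 53.83 p [0.5878 0.1664 0.2185] r [-3.139e+00 -1.300e-01 -2.000e-03] w 0.0574 f [ 0.1 -0.5 -0.9] ff 0.0 j [0.08 0.25 1.49 0.   1.41 1.57]
psi 4.7 tilt [ 0.002  0.    -1.   ]
shift now-frame cm [-1.44 24.8  -0.05] turn z 0.158
shift after-turn frame cm [ 2.48 24.72 -0.05]
```

Request:
carry_out([
  [0, 0, 0, 0, 0, 0.158, -0.25],
  [0.5, 4.95, 0, 0, 0, 0, -0.25],
  [0.5, 4.95, 0, 0, 0, 0, -0.25],
  [0.5, 4.95, 0, 0, 0, 0, -0.25],
  [0.5, 4.95, 0, 0, 0, 0, -0.25],
  [0.5, 4.95, 0, 0, 0, 0, -0.25],
  [0, 0, 0, 0, 0, 0, -0.25],
])

```text
t: 54.7
tool_pos: [0.5923, -0.0851, 0.2151]
ee_rot: [-3.138, 0.125, 0.007]
contact_force: [0.9, -0.1, 0.6]
gripper_width: 0.0576
finger_force: 0.0
```

```bash
python3 rim.py .075 .1; python3 plan.py .594 -.082 .067 -4.3
```

```text
t 54.7 p [ 0.5923 -0.0851  0.2151] r [-3.138  0.125  0.007] w 0.0576 f [ 0.9 -0.1  0.6] ff 0.0 j [-0.34  0.22  1.52 -0.    1.4   1.31]
px [425. 245.] n 1640 rimfit [ 0.5883 -0.1597] cost 96.6 tongue deg -176.1 reach 38 z [0.089 0.091]
px [320. 250.] n 1415 rimfit [ 0.5929 -0.0814] cost 84.9 tongue deg -171.7 reach 38 z [0.09  0.091]
t 54.75 p [ 0.5925 -0.0831  0.2154] r [-3.138  0.122  0.007] w 0.0576 f [-0.1 -0.3 -0.2] ff 0.0 j [-0.34  0.22  1.52  0.    1.4   1.31]
psi -4.5 tilt [-0.004 -0.002 -1.   ]
shift now-frame cm [ 0.21 -0.1  14.83] turn z -0.003
shift after-turn frame cm [ 0.14 -0.12 14.84]
```

Request:
carry_out([
  [0.1, -0.1, 5, 0, 0, 0, -0.25],
  [0, 0, 5, 0, 0, 0, -0.25],
  [0, 0, 3, 0, 0, 0, -0.25],
  [0, 0, 1.8, 0, 0, 0, -0.25],
  [0, 0, 0, 0, 0, 0, -0.25],
  [0, 0, 0, 0, 0, 0, 0.4],
  [0, 0, 0, 0, 0, 0, 0.4],
  [0, 0, 0, 0, 0, 0, 0.4],
])

```text
t: 55.75
tool_pos: [0.5961, -0.0819, 0.0718]
ee_rot: [3.139, -0.118, 0.005]
contact_force: [0.9, -0.4, 4.6]
gripper_width: 0.0456
finger_force: 15.0
```

Request:
carry_out([
  [0, 0, -1.5, 0, 0, 0, 0.4],
  [0, 0, -3, 0, 0, 0, 0.4],
  [0, 0, -5, 0, 0, 0, 0.4],
  [0, 0, 0, 0, 0, -0.158, 0.4],
  [-1.06, -4.96, 0, 0, 0, 0, 0.4],
  [-1.06, -4.96, 0, 0, 0, 0, 0.4],
  [-1.06, -4.96, 0, 0, 0, 0, 0.4],
  [-1.06, -4.96, 0, 0, 0, 0, 0.4],
  [-1.06, -4.96, 0, 0, 0, 0, 0.4],
  [0, 0, 0, 0, 0, 0, 0.4],
])

```text
t: 57.0
tool_pos: [0.5203, 0.1641, 0.1658]
ee_rot: [-3.138, -0.137, -0.0]
contact_force: [-0.7, -0.1, -1.3]
gripper_width: 0.0461
finger_force: 15.0
```

```bash
python3 plan.py .5205 .161 .065 4.7
```

```text
t 57.0 p [0.5203 0.1641 0.1658] r [-3.138 -0.137 -0.   ] w 0.0461 f [-0.7 -0.1 -1.3] ff 14.986519664525986 j [0.08 0.12 1.73 0.   1.28 1.57]
psi 5.0 tilt [ 0.    -0.001 -1.   ]
shift now-frame cm [-0.    0.32 10.08] turn z 0.005
shift after-turn frame cm [-0.    0.31 10.08]
```

Request:
carry_out([
  [0, 0.15, 2, 0, 0, 0, 0.4],
  [0, 0, 4, 0, 0, 0, 0.4],
  [0, 0, 3, 0, 0, 0, 0.4],
  [0, 0, 1, 0, 0, 0, 0.4],
  [0, 0, 0, 0, 0, 0, 0.4],
  [0, 0, 0, 0, 0, 0, 0.4],
])

```text
t: 57.75
tool_pos: [0.5231, 0.1597, 0.0668]
ee_rot: [-3.139, -0.13, -0.005]
contact_force: [0.5, 0.1, -0.7]
gripper_width: 0.0458
finger_force: 15.0
```

```bash
python3 plan.py .5205 .161 .05 4.7
```

```text
t 57.75 p [0.5231 0.1597 0.0668] r [-3.139 -0.13  -0.005] w 0.0458 f [ 0.5  0.1 -0.7] ff 14.987155348062515 j [ 0.08  0.25  1.8  -0.    1.09  1.56]
psi 4.7 tilt [ 0.003  0.    -1.   ]
shift now-frame cm [-0.25 -0.15  1.68] turn z 0.001
shift after-turn frame cm [-0.25 -0.15  1.68]
```

Request:
carry_out([
  [-0.1, -0.12, 0.4, 0, 0, 0, 0.4],
  [0, 0, 0.4, 0, 0, 0, 0.4],
  [0, 0, 0.4, 0, 0, 0, 0.4],
  [0, 0, 0.2, 0, 0, 0, 0.4],
  [0, 0, 0.15, 0, 0, 0, 0.4],
  [0, 0, 0, 0, 0, 0, 0.4],
  [0, 0, 0, 0, 0, 0, 0.4],
])

```text
t: 58.62
tool_pos: [0.5206, 0.161, 0.0496]
ee_rot: [-3.139, -0.13, -0.0]
contact_force: [0.2, -0.2, -0.7]
gripper_width: 0.0454
finger_force: 15.0
```

Request:
carry_out([
  [0, 0, 0.15, 0, 0, 0, 0.4],
  [0, 0, 0, 0, 0, 0, 0.4],
  [0, 0, 0, 0, 0, 0, 0.4],
])

```text
t: 59.0
tool_pos: [0.5211, 0.161, 0.0495]
ee_rot: [3.139, 0.13, 0.001]
contact_force: [-2.7, -1.0, 8.0]
gripper_width: 0.0458
finger_force: 15.0
```

Request:
carry_out([
  [0, 0, 0, 0, 0, 0, -0.25],
  [0, 0, 0, 0, 0, 0, -0.25],
  [0, 0, 0, 0, 0, 0, -0.25],
  [0, 0, -3, 0, 0, 0, -0.25],
  [0, 0, -5, 0, 0, 0, -0.25],
  [0, 0, -6, 0, 0, 0, -0.25],
  [0, 0, -3, 0, 0, 0, -0.25],
  [0, 0, 0, 0, 0, 0.158, -0.25],
])

```text
t: 60.0
tool_pos: [0.5226, 0.1611, 0.2218]
ee_rot: [-3.138, 0.124, -0.011]
contact_force: [-0.0, -0.3, -1.2]
gripper_width: 0.0576
finger_force: 0.0
```

Request:
carry_out([
  [1.53, 5.27, 0, 0, 0, 0, -0.25],
  [1.53, 5.27, 0, 0, 0, 0, -0.25],
  [1.53, 5.27, 0, 0, 0, 0, -0.25],
  [1.53, 5.27, 0, 0, 0, 0, -0.25],
  [1.53, 5.27, 0, 0, 0, 0, -0.25],
  [1.53, 5.27, 0, 0, 0, 0, -0.25],
  [0, 0, 0, 0, 0, 0, -0.25],
])

```text
t: 60.88
tool_pos: [0.5883, -0.1648, 0.2175]
ee_rot: [3.139, -0.125, -0.001]
contact_force: [-0.6, 1.3, -0.1]
gripper_width: 0.0575
finger_force: 0.0
```

```bash
python3 rim.py .075 .1; python3 plan.py .589 -.161 .067 -4.3
```

```text
t 60.88 p [ 0.5883 -0.1648  0.2175] r [ 3.139e+00 -1.250e-01 -1.000e-03] w 0.0575 f [-0.6  1.3 -0.1] ff 0.0 j [-0.47  0.25  1.49 -0.    1.41  1.18]
px [318. 250.] n 1393 rimfit [ 0.5887 -0.1599] cost 97.0 tongue deg -175.5 reach 38 z [0.09  0.091]
t 60.92 p [ 0.5881 -0.1626  0.2175] r [-3.139e+00  1.220e-01  1.000e-03] w 0.0575 f [0.4 0.4 0.6] ff 0.0 j [-0.47  0.25  1.49  0.    1.41  1.18]
psi -4.5 tilt [-0.001 -0.001 -1.   ]
shift now-frame cm [ 0.09 -0.16 15.05] turn z -0.003
shift after-turn frame cm [ 0.08 -0.17 15.05]
```

Request:
carry_out([
  [0.1, -0.1, 5, 0, 0, 0, -0.25],
  [0, 0, 5, 0, 0, 0, -0.25],
  [0, 0, 3, 0, 0, 0, -0.25],
  [0, 0, 2, 0, 0, 0, -0.25],
  [0, 0, 0, 0, 0, 0, -0.25],
  [0, 0, 0, 0, 0, 0, 0.4],
  [0, 0, 0, 0, 0, 0, 0.4],
  [0, 0, 0, 0, 0, 0, 0.4],
])

```text
t: 61.92
tool_pos: [0.5907, -0.1609, 0.07]
ee_rot: [3.138, -0.118, 0.005]
contact_force: [0.6, 0.3, 5.9]
gripper_width: 0.0455
finger_force: 15.0
```

Request:
carry_out([
  [0, 0, -1.5, 0, 0, 0, 0.4],
  [0, 0, -5, 0, 0, 0, 0.4],
  [0, 0, -5.5, 0, 0, 0, 0.4],
  [0, 0, 0, 0, 0, -0.158, 0.4],
  [-1.83, -5.44, 0, 0, 0, 0, 0.4],
  [-1.83, -5.44, 0, 0, 0, 0, 0.4],
  [-1.83, -5.44, 0, 0, 0, 0, 0.4],
  [-1.83, -5.44, 0, 0, 0, 0, 0.4],
  [-1.83, -5.44, 0, 0, 0, 0, 0.4],
  [-1.83, -5.44, 0, 0, 0, 0, 0.4],
])

```text
t: 63.18
tool_pos: [0.4519, 0.1574, 0.1888]
ee_rot: [-3.139, -0.129, -0.001]
contact_force: [1.1, 0.6, -1.6]
gripper_width: 0.0455
finger_force: 15.0
```

Request:
carry_out([
  [0, 0, 0, 0, 0, 0, 0.4],
  [0, 0, 0, 0, 0, 0, 0.4],
])

```text
t: 63.42
tool_pos: [0.4532, 0.1556, 0.1886]
ee_rot: [3.138, 0.131, 0.001]
contact_force: [0.9, -0.5, 0.2]
gripper_width: 0.0458
finger_force: 15.0
```

```bash
python3 plan.py .4535 .1555 .065 4.7
```

```text
t 63.42 p [0.4532 0.1556 0.1886] r [3.138e+00 1.310e-01 1.000e-03] w 0.0458 f [ 0.9 -0.5  0.2] ff 14.996557384729385 j [ 0.08 -0.07  1.89 -0.    1.33  1.57]
psi 4.8 tilt [ 0.001  0.001 -1.   ]
shift now-frame cm [ 0.02  0.   12.36] turn z 0.001
shift after-turn frame cm [3.000e-02 1.000e-02 1.236e+01]
```

Request:
carry_out([
  [0, 0, 4, 0, 0, 0, 0.4],
  [0, 0, 4, 0, 0, 0, 0.4],
  [0, 0, 3, 0, 0, 0, 0.4],
  [0, 0, 1, 0, 0, 0, 0.4],
  [0, 0, 0.5, 0, 0, 0, 0.4],
  [0, 0, 0.4, 0, 0, 0, 0.4],
  [0, 0, 0.4, 0, 0, 0, 0.4],
  [0, 0, 0.3, 0, 0, 0, 0.4],
  [0, 0, 0, 0, 0, 0, 0.4],
  [0, 0, 0, 0, 0, 0, 0.4],
])

```text
t: 64.68
tool_pos: [0.4531, 0.1559, 0.0523]
ee_rot: [-3.139, -0.13, -0.001]
contact_force: [0.5, -0.6, -1.1]
gripper_width: 0.0456
finger_force: 15.0
```

Request:
carry_out([
  [0, 0, 0.25, 0, 0, 0, 0.4],
  [0, 0, 0.2, 0, 0, 0, 0.4],
  [0, 0, 0, 0, 0, 0, 0.4],
  [0, 0, 0, 0, 0, 0, 0.4],
])

```text
t: 65.18
tool_pos: [0.4531, 0.1559, 0.0478]
ee_rot: [3.139, 0.13, 0.0]
contact_force: [-1.1, -0.7, 2.0]
gripper_width: 0.0456
finger_force: 15.0
```

Touching; release and rise.

Request:
carry_out([
  [0, 0, 0, 0, 0, 0, -0.25],
  [0, 0, 0, 0, 0, 0, -0.25],
  [0, 0, 0, 0, 0, 0, -0.25],
  [0, 0, -3, 0, 0, 0, -0.25],
  [0, 0, -5, 0, 0, 0, -0.25],
  [0, 0, -6, 0, 0, 0, -0.25],
  [0, 0, -5, 0, 0, 0, -0.25],
  [-5, 0, 0, 0, 0, 0, -0.25],
  [0, 0, 0, 0, 0, 0, -0.25],
  [0, 0, 0, 0, 0, 0, -0.25],
])

```text
t: 66.42
tool_pos: [0.4035, 0.1517, 0.2376]
ee_rot: [3.139, 0.13, 0.001]
contact_force: [0.7, -0.1, 0.2]
gripper_width: 0.0574
finger_force: 0.0
```

```bash
python3 rim.py .055 .1 w5.png; python3 tray.py .027 .055; python3 m.py >/dev/null; python3 - <<'E'
from h import *
im,d,W,ci=snap('top'); hsv=cv2.cvtColor(im,cv2.COLOR_RGB2HSV); h=(W[...,2]>.09)&(hsv[...,1]>150)&(hsv[...,0]<5)&(abs(W[...,0]-.42)<.1)&(abs(W[...,1]-.05)<.1)
if h.sum(): print('bottle',np.round(np.nanmean(W[h],0),3))
v=(im.astype(int).sum(2)<200)&(abs(W[...,0]-.427)<.03)&(abs(W[...,1]+.071)<.04)
if v.sum(): print('pad',np.round(np.nanpercentile(W[v][:,2],[5,50,95]),3))
E
```

```text
t 66.42 p [0.4035 0.1517 0.2376] r [3.139e+00 1.300e-01 1.000e-03] w 0.0574 f [ 0.7 -0.1  0.2] ff 0.0 j [ 0.08 -0.25  1.95 -0.    1.45  1.57]
px [324.  23.] n 881 rimfit [0.5687 0.1655] cost 2.4 tongue deg 164.8 reach 23 z [0.068 0.069]
px [326.  94.] n 1092 rimfit [0.5167 0.1609] cost 80.5 tongue deg 176.1 reach 37 z [0.068 0.069]
px [323. 186.] n 899 rimfit [0.4503 0.1566] cost 80.4 tongue deg 173.6 reach 37 z [0.068 0.069]
px [427. 200.] n 340 rimfit [0.4276 0.0591] cost 6.7 tongue deg -7.9 reach 25 z [0.09 0.1 ]
t 66.47 p [0.4038 0.1517 0.2375] r [3.139 0.13  0.   ] w 0.0575 f [-0.2 -0.6  0.1] ff 0.0 j [ 0.08 -0.25  1.94 -0.    1.45  1.57]
7490 [0.4945 0.2853] [ 71. 174.] 84.9 [0.029 0.043 0.049]
3722 [0.4933 0.1585] [182.  70.] 4.7 [0.028 0.035 0.037]
370 [0.5553 0.0526] [ 5. 64.] 89.8 [0.028 0.03  0.031]
643 [0.5201 0.161 ] [42. 38.] 87.6 [0.028 0.038 0.053]
532 [0.4502 0.1564] [40. 42.] 4.9 [0.028 0.038 0.053]
428 [0.4321 0.0729] [21. 54.] 60.2 [0.028 0.041 0.051]
bottle [0.403 0.051 0.11 ]
pad [0.053 0.066 0.076]
```

View pics/w5.png

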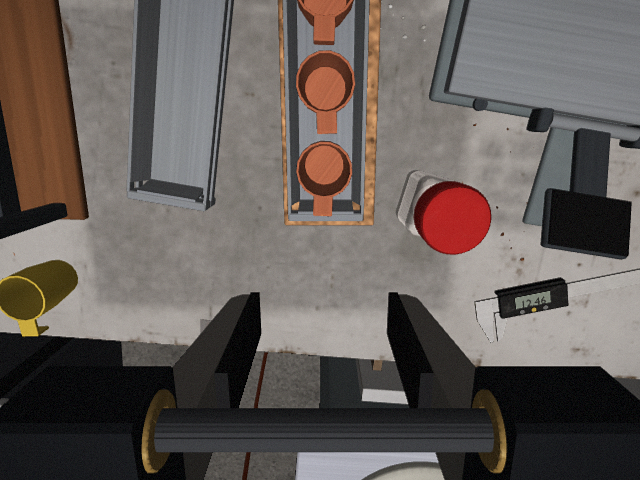

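The wrist view shows all three cups upright in the tray on the mat, at (324,15), (326,85) and (323,168). The other trays are still nested at (175,100), the bottle is in place and the pedal is up.

```bash
python3 -c "
from cell import bot
print(bot.hand_in())"
```

```text
the job is handed in; nothing more can be done
None
```

The job is handed in: all three cups were levelled under the press and now stand upright in the top tray on the cork mat. The other two trays are still nested, the pedal is up and the bottle is untouched; the hand-in returned no verdict.

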